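Weigh a batch of film cases on the arrestable balance

TASK

Hook a fingertip behind the far lip of the grey film tray and drag it towards you, flat on the bench, until it lies wholly inside the yellow taped outline; then put every film case from it onto the balance pan, one to a lane, lying flat. Push the red-balled lever fully over to the far side to release the beam, let the beam sink and stand still for a good second with all the cases on the pan, and bring the lever fully back to arrest it; then return every case flat to a lane of the tray, with the tray still inside the outline. Never touch a case while the beam is free, do not lift the tray, and leave the film core and the loupe where they are.

Things in the scene. Friction and masses are not known exactly. Their poses are not given: they have to be found in the camera images.
- tray: loose grey tray, 122 mm along its x (away from the robot) by 308 mm (y), 40 mm high, 0.45 kg empty; origin at the centre of its underside. Walls 8 mm thick (x) and 6 mm (y). Starts 80 to 110 mm beyond the outline's centre in x. Slides when pushed (up to 12 N loaded); 40 mm of bench behind it is free. Pushed at one point it turns; two spread fingertips keep it straight
- tray_lip (a point): middle of the top outer edge of the tray's far (+x) wall, 61 mm in x and 40 mm up from the tray's origin; the wall's outer face is upright
- tray_in (a point): centre of the tray's inner floor, 5 mm above the bench. Three lanes run along the tray's x, each 44 mm wide and 106 mm long, centred at y = -105, 0 and +105 mm of this point. Between the lanes are raised flats 61 mm wide, beside the outer lanes ledges 21 mm wide, all 8 mm higher than this floor; a knocked case may come to lie on them
- corner_nl (a point): near (-x) left (+y) bottom corner of the tray
- corner_nr (a point): near (-x) right (-y) bottom corner of the tray
- corner_fl (a point): far (+x) left (+y) bottom corner of the tray
- corner_fr (a point): far (+x) right (-y) bottom corner of the tray
- outline: yellow tape rectangle painted flat on the bench (no height), outer size 190 mm along its x by 380 mm along its y, fixed; origin at its centre. The tray fits inside with about 35 mm to spare on each side; x points away from the robot
- balance: fixed inclination balance, grey base with green posts; origin on the bench below the pan's centre. Its x points away from the robot, along the beam; the beam's pivot is 150 mm beyond the origin, its posts reach 91 mm up and the reading scale at the far end (262 mm beyond the origin) 185 mm. The lever stands at its left (+y) side
- pan (a point): centre of the pan's floor, 93 mm above the bench when arrested. Steel pan 125 mm (x) by 274 mm (y) with three lanes along x, 44 mm wide, 117 mm long, centred at y = -105, 0, +105 mm of this point, their floor level with it; raised flats between them 61 mm wide and ledges outside 10 mm wide, 8 mm above the floor; end walls at +-60 mm in x, 12 mm above the floor
- beam (a joint): tilt of the beam (rad): 0 arrested and level, grows as the pan sinks, up to 0.2. When released, two or three cases sink it to about 0.06 to 0.16 and it settles within about a second, held by a spring; without cases it hardly moves. While arrested the pan is held firmly (20 N down on it can force the arrest)
- lever (a joint): arrest lever (rad): 0 = arrested, ball leaning 0.5 rad towards the robot (-x of the balance); 1.0 = beam free, ball leaning 0.5 rad away from the robot. Stays where it is left; hard stops at both ends. Needs about 9 N at the ball to release and up to about 12 N to bring back under load
- lever_ball (a point): centre of the red ball, 26 mm across, at the end of the lever, 92 mm from its pivot; the bare rod below it is 12 mm thick. The ball stands about 126 mm above the bench at either end of its travel, 137 mm midway
- lever_pivot (a point): the lever's hinge, -10 mm in x and 180 mm in y from the balance's origin, 45 mm above the bench; the hinge axis lies along the balance's y
- case1_mid (a point): a closed rigid plastic film case, a block 84 x 34 x 38 mm (its own x, y, z), about 0.16 kg, orange with a white band; this point is its centre. Starts lying flat in a tray lane, long side along the lane. It may equally lie on its 38 mm wide side, in a lane or on the pan. May be absent (None from the start)
- case2_mid (a point): a closed rigid plastic film case, a block 84 x 34 x 38 mm (its own x, y, z), about 0.16 kg, yellow with a blue band; this point is its centre. Starts lying flat in a tray lane, long side along the lane. It may equally lie on its 38 mm wide side, in a lane or on the pan. May be absent (None from the start)
- case3_mid (a point): a closed rigid plastic film case, a block 84 x 34 x 38 mm (its own x, y, z), about 0.16 kg, orange with a black band; this point is its centre. Starts lying flat in a tray lane, long side along the lane. It may equally lie on its 38 mm wide side, in a lane or on the pan. May be absent (None from the start)
- core: yellow plastic film core, a ring 50 mm across and 18 mm high, not to be moved; origin at its underside
- loupe: black loupe 44 mm across and 50 mm high, not to be moved; origin at its underside
Not all that is in view belongs to the job. Leave any purple look-alike of the part that bears case3_mid alone. Leave any pink or purple look-alike of the part that bears case2_mid alone.

How it is judged:
By the outcome, as a careful person would: the job done as asked, in the order asked, and still so for the second after the job is handed in, with the robot touching nothing.
Of case1, case2, case3 only 2 to 3 are there at a start; the rules pass over those that are not, and their reading is None.
At some moment in a run one of case1, case2, case3 may be knocked a few centimetres aside while the robot is not near it.
Once in a run the grip may slacken for a moment while it holds something.
It also fails if it takes over 210 s, if anything falls off the work surface, if the arm or the gripper's body presses on something with over 40 N, if the wrist force passes 120 N, or if a joint passes its speed limit or range.

ROBOT

A 7-joint arm with a two-finger parallel gripper is mounted at the origin on the work surface. World frame = base frame: x ahead of the robot, y to its left, z up, the work surface at z = 0. Lengths are in m, angles in rad, forces in N, time in s.
With the tool pointing down it reaches from about 0.425 to 0.925 m from the base axis. Payload 6.8 kg.
Tool frame: the origin (TCP) lies at the very end of the fingers, on their centre line; the grasp point (between the pads) lies 19 mm behind it; z points along the fingers, y is the line along which they close (so a half turn about z gives the same grasp; the last joint's range is limited). The gripper opens to 85 mm and grips with 20 to 120 N. Pads are 22 mm wide; open, the fingers measure 114 mm over their backs; the gripper's body (76 mm by 85 mm) begins 54 mm behind the grasp point. The pads swing forward as they close: fully open they stand 13 mm farther back than shut.
Start: joints at [-1.301, 0.477, 0.022, 1.555, -0.011, 1.109, -0.083], TCP at [0.249, 0.627, 0.231] pointing down, gripper open.
Joint ranges: [-2.96, 2.96], [-0.34, 2.1], [-1.41, 1.46], [0.24, 2.44], [-1.37, 4.51], [0.17, 1.92], [-2.96, 2.96]. Speed limits (rad/s): [2.39, 2.39, 3.14, 3.14, 3.14, 3.14, 3.14].

INTERFACE

Orientations are given as a rotation vector (axis times angle).
In Python, from bench import monitor, optics, r gives the robot as it stands.
- The arm moves only by the shell command python3 -m crank 'ROWS' [OPENING] [FORCE]. ROWS is JSON, a list of rows, each a list of 2 entries, a list of its own where there are three numbers: the shift along the tool's x, y, z in cm, then the turn, a rotation vector about the tool's x, y, z in rad. A call has 1 to 5 rows; each row shifts and turns the commanded pose from where the row before left it, along the tool's axes as they then stand; what a row does not reach is not made up. A row lasts 1/10 s, in which the tool goes at most 50 mm and 8.59 degrees, less where a joint would pass 70% of its speed; a pose out of reach is approached as far as the arm can. A call is refused whole if a number of a shift passes 5 or a number of a turn 0.15, either way. A call with a gripper value outside its range is refused whole. OPENING is the finger opening in cm, from 0 to 8.54, set as the call begins (- or left out, the last holds). The fingers move at their own pace and stop on an object; FORCE is the grip in N (left out, the last holds). Time passes only in rows, so rows that do not move let the fingers close. It gives the time, the measured TCP pose, the force, the opening and the grip force at its end, in the units of the state.
- monitor.get_obs(): the state, without advancing time (a new reading comes with each control period).
- optics.grab_frame(name): name is "scene" or "top" or "wrist"; returns (picture, depth): 420x560x3 uint8, red, green, blue; 420x560 float32, m along the optical axis (not along the pixel's ray), 0 where there is no reading.
- optics.camera_model(name): a dict with "vertical_fov" (degrees; the focal length in pixels is half the picture's height over the tangent of half this angle, whatever the lens; pixels are square), "cx", "cy" (the principal point, pixels), "R" (3x3) and "t" (3): a world point X has camera coordinates R X + t; the wrist camera has in their place "hand_eye" (4x4, takes a point from camera to tool coordinates, whose origin is the TCP and whose axes are the flange's). Camera axes: x right, y down, z forward; pixel columns grow to the right and rows downward; lengths in m; the calibration is good to about 2 mm. The wrist camera is an equidistant fisheye: a pixel r from the principal point sees the ray r / f radians off the axis. A picture is of the moment at which its call begins: read the wrist's pose just before it. camera_model takes no time and is no camera call.
- r.hand_in(): hands the job in; it is judged then, once.
The state is a dict: "clock": time; "joints": joint angles; "qvel": joint speeds; "tau": joint torques, N m; "tcp_pos": TCP position; "orientation": TCP orientation; "contact_force": force on the tool from outside, world axes, zero at the start; "moment": the same for the moment, N m; "grip_width": finger opening in m; "gripper_force": force on a finger pad.
Only numpy, scipy, OpenCV 4.12 (cv2) and the standard library are available. Lean on these libraries where they do the work, as an engineer would, in place of code of your own. Each camera call takes 0.05 s, during which the arm holds its last target. There are 200 camera calls.

## Working session

There is one attempt and no reset: what is moved stays moved. The work goes in short steps, Python scripts to look and compute and a shell command to move; the robot and the scene stay as the last step left them, time stands still between calls to the robot, and variables do not carry over. Pictures are saved under pics/ and viewed, at most 14 in all, crops included, and the job is handed in when it is done.

```bash
ls; mkdir -p pics; python3 - <<'E'
from bench import monitor, optics, r
import cv2,numpy as np
print(monitor.get_obs())
for n in("scene","top"):
    p,d=optics.grab_frame(n); cv2.imwrite(f"pics/{n}0.png",p[:,:,::-1]); np.savez(f"{n}0.npz",p=p,d=d)
    print(n,optics.camera_model(n))
print(optics.camera_model("wrist"))
E
```

```text
pics
{'clock': 0.0, 'joints': array([-1.30114379,  0.47777676,  0.02233794,  1.55643731, -0.01154794,
        1.10927864, -0.08311569]), 'qvel': array([-0.00110236, -0.00191574,  0.00127806,  0.00104062, -0.00017285,
       -0.00090415,  0.00040819]), 'tau': array([-2.83004838e-04, -5.96442747e+01,  1.60804007e+00, -2.81188130e+01,
        1.25383178e-02,  9.26323322e-03,  3.42602482e-05]), 'tcp_pos': array([0.24874714, 0.62687277, 0.23034728]), 'orientation': array([-5.89825197e-01, -3.08547436e+00,  2.75744332e-03]), 'contact_force': array([-0.55654279,  0.27906557, -0.09944656]), 'moment': array([-0.03398971,  0.01609494,  0.0397333 ]), 'gripper_force': 0.0, 'grip_width': 0.08546346379136541}
scene {'vertical_fov': 48.121382392267584, 'cx': 284.8613844558524, 'cy': 210.61121497988802, 'R': array([[-0.18769689,  0.98222388,  0.0024752 ],
       [ 0.76072889,  0.14696375, -0.63221295],
       [-0.62133842, -0.11678144, -0.77479072]]), 't': array([ 0.18869861, -0.30318554,  1.59326301])}
top {'vertical_fov': 42.03483535610057, 'cx': 272.3027147836467, 'cy': 205.1167547170607, 'R': array([[-0.02006335, -0.99977141,  0.00738838],
       [-0.99690179,  0.01944252, -0.07621557],
       [ 0.0760545 , -0.00889463, -0.99706399]]), 't': array([-0.08323618,  0.49403239,  1.87047037])}
{'vertical_fov': 65.70646984690485, 'cx': 277.1582288220861, 'cy': 211.07416208743342, 'hand_eye': array([[ 1.41996170e-03, -9.47097548e-01, -3.20942702e-01,
         8.20579391e-02],
       [ 9.99998772e-01,  1.13194816e-03,  1.08397739e-03,
        -3.59197058e-04],
       [-6.63341826e-04, -3.20943847e-01,  9.47097992e-01,
        -1.41677209e-01],
       [ 0.00000000e+00,  0.00000000e+00,  0.00000000e+00,
         1.00000000e+00]])}
```

View pics/scene0.png

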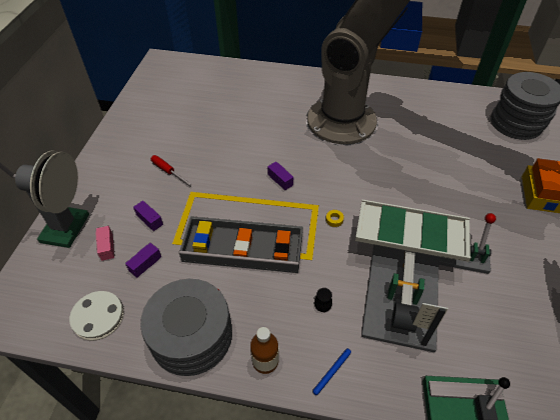

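View pics/top0.png

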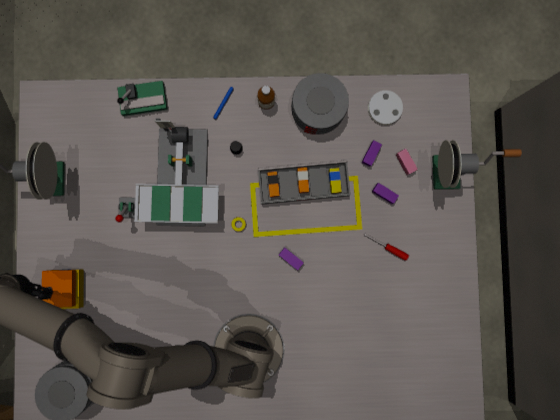

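The scene view shows the tray at (242,245) with yellow/blue (202,236), orange/white (243,241) and orange/black (283,244) cases, and the tape outline above it. The balance pan is at (413,232), the red ball at (490,218), the core at (335,218) and the loupe at (323,299).
The top view shows the same: tray (305,182), cases (273,184), (303,180) and (336,180), pan (177,204), ball (120,218).

Look-alikes:
- Purple blocks in the scene view at (280,175), (148,215) and (143,260), and a pink one at (104,242): all to be left alone.
- Orange/yellow stack at the right edge (548,185): not a case.
- Green/black box at (470,395): a decoy lever.

My choice is the three blocks in the tray.

```bash
cat > h.py <<'E'
import numpy as np,cv2
from scipy.spatial.transform import Rotation as Ro
from bench import monitor,optics
def cloud(name,frame=None):
    """world xyz image from depth, plus RGB"""
    o=monitor.get_obs()
    p,d=frame if frame else optics.grab_frame(name)
    m=optics.camera_model(name); f=210/np.tan(np.radians(m["vertical_fov"])/2)
    v,u=np.mgrid[:420,:560]; a=(u-m["cx"])/f; b=(v-m["cy"])/f
    if name=="wrist":
        t=np.hypot(a,b); k=np.tan(np.minimum(t,1.5))/np.maximum(t,1e-9); a,b=a*k,b*k
    c=np.dstack([a*d,b*d,d])
    if name=="wrist":
        H=m["hand_eye"]; c=c@H[:3,:3].T+H[:3,3]
        w=c@Ro.from_rotvec(o["orientation"]).as_matrix().T+o["tcp_pos"]
    else: w=(c-m["t"])@m["R"]
    w[d==0]=np.nan
    return p,w
def rect(w,mask):
    """mean, minAreaRect (m, deg) and height of the masked points"""
    q=w[mask]; q=q[~np.isnan(q[:,0])]
    (cx,cy),(a,b),g=cv2.minAreaRect((q[:,:2]*1000).astype(np.float32))
    if a<b: a,b,g=b,a,g+90
    g=(g+90)%180-90
    return dict(n=len(q),c=np.round([cx,cy],1),s=np.round([a,b],1),long_deg=round(g,1),z=np.round(np.percentile(q[:,2],[5,50,95])*1000,1))
def blob(mask,x,y,w,R=.02):
    """component of mask nearest to world (x,y)"""
    n,l,s,c=cv2.connectedComponentsWithStats(mask.astype(np.uint8))
    i=min((i for i in range(1,n) if s[i,4]>15),key=lambda i:np.hypot(*(np.nanmedian(w[l==i][:,:2],0)-[x,y])))
    return l==i
def hsv(p): return cv2.cvtColor(p,cv2.COLOR_RGB2HSV).transpose(2,0,1).astype(int)
E
python3 - <<'E'
from h import *
for n in("top","scene"):
    z=np.load(n+"0.npz"); p,w=cloud(n,(z["p"],z["d"])); h,s,v=hsv(p)
    X,Y,Z=np.moveaxis(w,-1,0)
    print(n,"bench z",np.nanmedian(Z[(abs(Y+.1)<.05)&(abs(X-.35)<.05)]))
    def pt(u,vv): return w[vv,u].round(3)
    if n=="top": print([ (k,pt(*k)) for k in[(305,180),(177,204),(239,225),(236,148),(120,218),(291,259)]])
    yel=(h>20)&(h<32)&(s>150)&(v>100)&(abs(Z)<.012)
    l,k=None,None
    c=blob(cv2.dilate(yel.astype(np.uint8),np.ones((3,3)))>0,.5,-.15,w); 
    reg=(X>.3)&(X<.75)&(Y<0.0)&(Y>-.4)
    print("outline",rect(w,yel&reg&(Y<-.0)))
    print("tray",rect(w,blob((Z>.027)&(Z<.048)&reg,.58,-.15,w)))
    for nm,m in [("orange",(h>4)&(h<18)&(s>170)&(v>120)),("yellow",(h>20)&(h<32)&(s>150)&(Z>.03)),("blue",(h>100)&(h<128)&(s>120)),("red",((h<4)|(h>175))&(s>170)&(v>90)),("green",(h>60)&(h<90)&(s>80))]:
        nn,l,st,ce=cv2.connectedComponentsWithStats(m.astype(np.uint8))
        for i in range(1,nn):
            if st[i,4]>25: print(nm,ce[i].round(),rect(w,l==i))
    pan=blob((Z>.085)&(Z<.12)&(X>.3)&(X<.9)&(Y>.02)&(Y<.5)&(v>0),.5,.2,w); print("pan",rect(w,pan))
E
```

```text
top bench z 0.0005279979696837032
[((305, 180), array([ 0.575, -0.207,  0.038])), ((177, 204), array([0.497, 0.225, 0.086])), ((239, 225), array([0.427, 0.024, 0.   ])), ((236, 148), array([0.688, 0.027, 0.055])), ((120, 218), array([0.451, 0.398, 0.145])), ((291, 259), array([ 0.306, -0.153,  0.035]))]
outline {'n': 1000, 'c': array([ 505. , -208.5]), 's': array([379.9, 219.7]), 'long_deg': -87.1, 'z': array([-7.6,  0.2,  8.1])}
tray {'n': 815, 'c': array([ 569.5, -203.1]), 's': array([309.1, 123.7]), 'long_deg': -85.8, 'z': array([31. , 39.7, 46.6])}
orange [304. 186.] {'n': 109, 'c': array([ 555.8, -200.9]), 's': array([38.8, 31.4]), 'long_deg': 1.0, 'z': array([35.5, 42. , 49.9])}
orange [274. 190.] {'n': 110, 'c': array([543.4, -98.5]), 's': array([39.2, 32.2]), 'long_deg': 5.2, 'z': array([33.8, 41.9, 50.4])}
orange [ 58. 280.] {'n': 569, 'c': array([249.1, 622.4]), 's': array([102.2,  69.5]), 'long_deg': 89.1, 'z': array([80.6, 88.6, 95.9])}
yellow [336. 186.] {'n': 125, 'c': array([ 551.1, -311.4]), 's': array([42.8, 34.9]), 'long_deg': 4.8, 'z': array([32.8, 42.1, 49.8])}
ye
[... 5538 characters left out ...]
 -2.7, 'z': array([24.7, 54.1, 62.3])}
green [393. 286.] {'n': 147, 'c': array([623.6, 199. ]), 's': array([80.9, 14.2]), 'long_deg': -12.7, 'z': array([24.2, 74.9, 94.6])}
green [418. 291.] {'n': 156, 'c': array([626.2, 258.7]), 's': array([81.1, 15.1]), 'long_deg': -13.4, 'z': array([29.8, 72.8, 94.9])}
green [451. 401.] {'n': 1527, 'c': array([872.1, 356.7]), 's': array([156.9,  89.7]), 'long_deg': -81.0, 'z': array([26.2, 31.8, 34.8])}
green [501. 410.] {'n': 199, 'c': array([881.5, 429.9]), 's': array([39.4, 22.2]), 'long_deg': 5.0, 'z': array([28.3, 31.9, 34.7])}
pan {'n': 4813, 'c': array([500.7, 228.6]), 's': array([275.1, 137.3]), 'long_deg': 87.7, 'z': array([ 93.1, 101.1, 107.1])}
```

```bash
cat >> h.py <<'E'
def plan(x,y,z,yaw=None,tilt=True):
    """remaining turn (tool axes, rad) and then shift (cm, tool axes after the turn); yaw of -tool x in deg, half turn free"""
    o=monitor.get_obs(); R=Ro.from_rotvec(o["orientation"]).as_matrix()
    if yaw is not None:
        c,s=np.cos(np.radians(yaw)),np.sin(np.radians(yaw))
        T=np.array([[-c,-s,0],[-s,c,0],[0,0,-1.]])
        turn=Ro.from_matrix(R.T@T).as_rotvec()
    else: T=R; turn=np.zeros(3)
    print("t %.2f"%o["clock"],"tcp",o["tcp_pos"].round(4),"turn",turn.round(3),"shift_now",(R.T@(np.array([x,y,z])-o["tcp_pos"])*100).round(2),"shift_after",(T.T@(np.array([x,y,z])-o["tcp_pos"])*100).round(2))
E
python3 - <<'E'
from h import *
a=cv2.imread("pics/scene0.png")[190:280,150:330]; cv2.imwrite("pics/crop1.png",cv2.resize(a,(720,360),interpolation=cv2.INTER_CUBIC))
plan(.652,-.195,.16,4)
E
```

```text
t 0.10 tcp [0.2488 0.6269 0.2304] turn [-0.002 -0.    -0.448] shift_now [-67.8  -61.51   7.15] shift_after [-34.49 -84.8    7.04]
```

View pics/crop1.png

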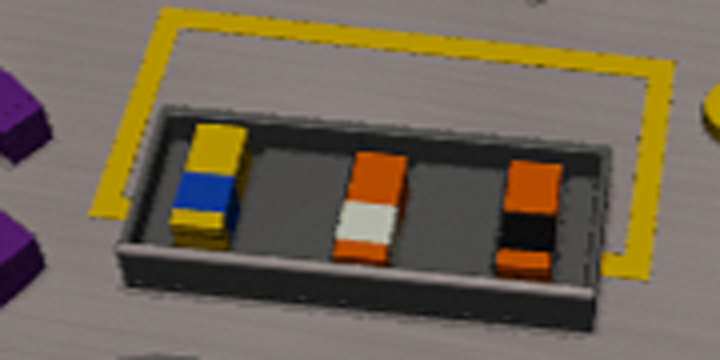

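The crop confirms it: case2 (yellow, blue band) at (210,185), case1 (orange, white band) at (370,205), case3 (orange, black band) at (530,215), all lying in tray lanes. I move to the far side of the tray.

```bash
c="python3 -m crank"
python3 -m crank '[[[0,0,0],[0,0,-0.12]],[[0,0,0],[0,0,-0.12]],[[0,0,0],[0,0,-0.12]],[[0,0,0],[0,0,-0.088]]]' 8.54 40
python3 -m crank '[[[-1.7,-4.2,0],[0,0,0]],[[-1.7,-4.2,0],[0,0,0]],[[-1.7,-4.2,0],[0,0,0]],[[-1.7,-4.2,0],[0,0,0]],[[-1.7,-4.2,0],[0,0,0]]]'
python3 -m crank '[[[-1.7,-4.2,0],[0,0,0]],[[-1.7,-4.2,0],[0,0,0]],[[-1.7,-4.2,0],[0,0,0]],[[-1.7,-4.2,0],[0,0,0]],[[-1.7,-4.2,0],[0,0,0]]]'
python3 -m crank '[[[-1.7,-4.2,0],[0,0,0]],[[-1.7,-4.2,0],[0,0,0]],[[-1.7,-4.2,0],[0,0,0]],[[-1.7,-4.2,0],[0,0,0]],[[-1.7,-4.2,0],[0,0,0]]]'
python3 -m crank '[[[-1.7,-4.2,0],[0,0,0]],[[-1.7,-4.2,0],[0,0,0]],[[-1.7,-4.2,0],[0,0,0]],[[-1.7,-4.2,0],[0,0,0]],[[-1.7,-4.2,0],[0,0,0]]]'
python3 -c "
from h import *
plan(.652,-.195,.16,4)"
```

```text
clock: 0.5
tcp_pos: [0.2489, 0.6271, 0.2307]
orientation: [0.117, -3.139, 0.002]
contact_force: [0.5, -0.8, -0.7]
grip_width: 0.0855
gripper_force: 0.0
clock: 1.0
tcp_pos: [0.349, 0.4219, 0.231]
orientation: [0.11, -3.139, 0.001]
contact_force: [0.4, -0.1, 0.4]
grip_width: 0.0857
gripper_force: 0.0
clock: 1.5
tcp_pos: [0.4483, 0.2185, 0.2312]
orientation: [0.11, -3.139, 0.0]
contact_force: [-0.0, 0.8, -0.1]
grip_width: 0.0856
gripper_force: 0.0
clock: 2.0
tcp_pos: [0.5478, 0.0151, 0.2311]
orientation: [0.111, -3.139, -0.0]
contact_force: [0.5, 0.8, -0.4]
grip_width: 0.0855
gripper_force: 0.0
clock: 2.5
tcp_pos: [0.6474, -0.1882, 0.2308]
orientation: [0.111, -3.139, -0.001]
contact_force: [1.0, 0.7, -0.4]
grip_width: 0.0853
gripper_force: 0.0
t 2.50 tcp [ 0.6474 -0.1882  0.2308] turn [ 0.    -0.001  0.001] shift_now [-0.41 -0.72  7.08] shift_after [-0.41 -0.71  7.08]
```

```bash
python3 -m crank '[[[-0.6,-0.7,4],[0,0,0]],[[0,0,4],[0,0,0]],[[0,0,4],[0,0,0]],[[0,0,3],[0,0,0]],[[0,0,0],[0,0,0]]]'
python3 -m crank '[[[0,0,3],[0,0,0]],[[0,0,2],[0,0,0]],[[0,0,1],[0,0,0]],[[0,0,1],[0,0,0]],[[0,0,0],[0,0,0]]]'
python3 - <<'E'
from h import *
p,w=cloud("scene"); cv2.imwrite("pics/s1.png",cv2.resize(p[180:320,140:340,::-1],(800,560)))
E
```

```text
clock: 3.0
tcp_pos: [0.6498, -0.1919, 0.076]
orientation: [0.11, -3.13, -0.004]
contact_force: [-0.3, 0.9, 0.0]
grip_width: 0.0854
gripper_force: 0.0
clock: 3.5
tcp_pos: [0.6535, -0.1932, 0.0112]
orientation: [0.11, -3.139, -0.0]
contact_force: [0.3, -0.2, 0.6]
grip_width: 0.0855
gripper_force: 0.0
```

View pics/s1.png

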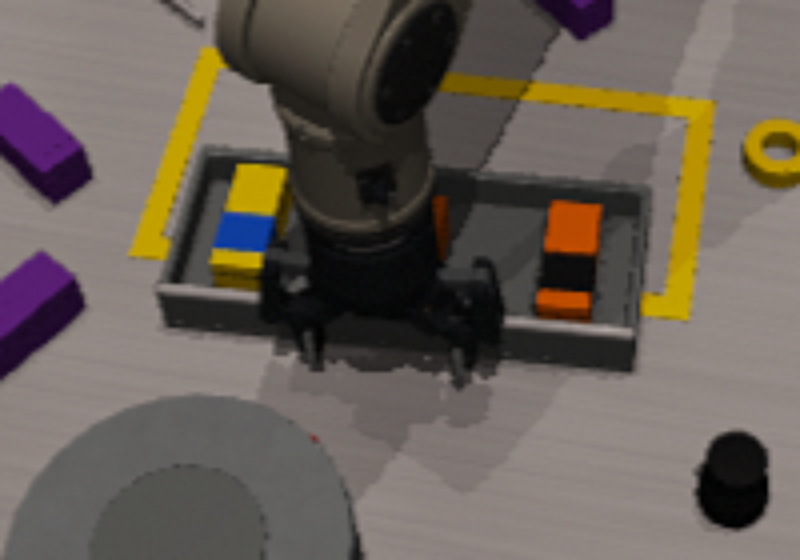

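The fingers are behind the far lip, with tips near (310,350) and (460,370) in the crop. I drag slowly.

```bash
python3 -m crank '[[[0.5,0,0.2],[0,0,0]],[[0.5,0,0],[0,0,0]],[[0.5,0,0],[0,0,0]],[[0.5,0,0],[0,0,0]],[[0.5,0,0],[0,0,0]]]' | grep -v orient
python3 -m crank '[[[0.5,0,0],[0,0,0]],[[0.5,0,0],[0,0,0]],[[0.5,0,0],[0,0,0]],[[0.5,0,0],[0,0,0]],[[0.5,0,0],[0,0,0]]]' | grep -v orient
python3 -m crank '[[[0.5,0,0],[0,0,0]],[[0.5,0,0],[0,0,0]],[[0.5,0,0],[0,0,0]],[[0.5,0,0],[0,0,0]],[[0.5,0,0],[0,0,0]]]' | grep -v orient
python3 -m crank '[[[0.5,0,0],[0,0,0]],[[0.5,0,0],[0,0,0]],[[0.4,0,0],[0,0,0]],[[0.3,0,0],[0,0,0]],[[0,0,0],[0,0,0]]]' | grep -v orient
python3 - <<'E'
from h import *
p,w=cloud("top"); X,Y,Z=np.moveaxis(w,-1,0);reg=(X>.3)&(X<.75)&(Y<0.0)&(Y>-.4)
n,l,s,c=cv2.connectedComponentsWithStats(((Z>.027)&(Z<.048)&reg).astype(np.uint8))
print([rect(w,l==i) for i in range(1,n) if s[i,4]>80])
E
```

```text
clock: 4.05
tcp_pos: [0.6298, -0.1949, 0.0101]
contact_force: [4.9, -0.4, -0.8]
grip_width: 0.0853
gripper_force: 2.6
clock: 4.55
tcp_pos: [0.6049, -0.1966, 0.0101]
contact_force: [4.7, 1.3, -1.1]
grip_width: 0.0853
gripper_force: 2.6
clock: 5.05
tcp_pos: [0.5801, -0.1984, 0.0101]
contact_force: [4.4, 0.9, -0.4]
grip_width: 0.0854
gripper_force: 2.6
clock: 5.55
tcp_pos: [0.5624, -0.1998, 0.01]
contact_force: [3.6, 1.1, 2.4]
grip_width: 0.0851
gripper_force: 1.9
[{'n': 240, 'c': array([ 494.6, -287.2]), 's': array([149.7, 122.6]), 'long_deg': -86.2, 'z': array([29.7, 40. , 46.5])}, {'n': 113, 'c': array([501.5, -70.7]), 's': array([144. ,  66.8]), 'long_deg': -32.1, 'z': array([30.8, 41.5, 46.8])}, {'n': 235, 'c': array([ 491. , -314.8]), 's': array([84.9, 34.5]), 'long_deg': 4.1, 'z': array([33. , 41.6, 46.8])}, {'n': 122, 'c': array([ 496.8, -100.7]), 's': array([57.3, 33.6]), 'long_deg': 4.4, 'z': array([34.2, 41.6, 46.8])}]
```

```bash
python3 -m crank '[[[0.2,0,0],[0,0,0]],[[0.1,0,0],[0,0,0]],[[-0.8,0,0],[0,0,0]],[[-0.8,0,0],[0,0,0]],[[0,0,-2],[0,0,0]]]' | grep -v orient
python3 -m crank '[[[0,0,-5],[0,0,0]],[[0,0,-5],[0,0,0]],[[0,0,-5],[0,0,0]],[[0,4,-2],[0,0,0]],[[0,5,0],[0,0,0]]]' |grep tcp
python3 -m crank '[[[0,5,0],[0,0,0]],[[0,5,0],[0,0,0]],[[0,5,0],[0,0,0]],[[0,4,0],[0,0,0]],[[0,0,0],[0,0,0]]]' |grep tcp
cat >> h.py <<'E'
def cases(w,p,zlo=.03,zhi=.2):
    """each case: top-face rect from colour + height; the band is filled by closing"""
    h,s,v=hsv(p); Z=w[...,2]; ok=(Z>zlo)&(Z<zhi)
    o=(h>4)&(h<18)&(s>170)&(v>100)&ok; y=(h>20)&(h<32)&(s>150)&(v>80)&ok
    out={}
    for nm,m in(("or",o),("ye",y)):
        m=cv2.morphologyEx(m.astype(np.uint8),cv2.MORPH_CLOSE,np.ones((13,13)))
        n,l,st,c=cv2.connectedComponentsWithStats(m)
        for i in range(1,n):
            k=(l==i)&ok
            if st[i,4]>60 and np.nanmedian(w[k][:,0])>.38: out[nm+str(i)]=(c[i].round(),rect(w,k))
    return out
def outline_tray(w,p):
    h,s,v=hsv(p); X,Y,Z=np.moveaxis(w,-1,0); reg=(X>.3)&(X<.75)&(Y<0.0)&(Y>-.42)
    print("outline",rect(w,(h>20)&(h<32)&(s>150)&(v>100)&(abs(Z)<.012)&reg&(X<.65)))
    print("tray",rect(w,blob((Z>.024)&(Z<.052)&reg&(X>.41),.486,-.2,w)))
E
python3 - <<'E'
from h import *
for n in("top","scene"):
    p,w=cloud(n); cv2.imwrite(f"pics/{n}2.png",p[...,::-1]); print(n); outline_tray(w,p)
    for k in cases(w,p).items(): print(k)
E
```

```text
clock: 6.1
tcp_pos: [0.5734, -0.1976, 0.027]
contact_force: [-0.7, 0.7, -0.8]
grip_width: 0.0853
gripper_force: 0.0
tcp_pos: [0.5702, -0.1115, 0.2032]
tcp_pos: [0.5538, 0.0882, 0.1987]
top
outline {'n': 1421, 'c': array([ 489.6, -209.2]), 's': array([379.5, 189. ]), 'long_deg': -87.1, 'z': array([-7.5,  0.3,  7.8])}
tray {'n': 858, 'c': array([ 486.7, -207.8]), 's': array([308. , 122.8]), 'long_deg': -86.0, 'z': array([28.9, 40.6, 48.8])}
('or1', (array([305., 204.]), {'n': 226, 'c': array([ 492.9, -205.4]), 's': array([82.8, 32.8]), 'long_deg': 1.3, 'z': array([35.6, 42.3, 50.3])}))
('or2', (array([275., 208.]), {'n': 219, 'c': array([ 481.3, -102.5]), 's': array([82.5, 32.1]), 'long_deg': 2.1, 'z': array([34.3, 42.7, 50.8])}))
('ye2', (array([337., 205.]), {'n': 232, 'c': array([ 489.8, -316.4]), 's': array([82.7, 35. ]), 'long_deg': 1.4, 'z': array([35.8, 42.7, 50.5])}))
scene
outline {'n': 1426, 'c': array([ 488.2, -205.4]), 's': array([381.4, 196.2]), 'long_deg': -87.4, 'z': array([-0.5,  3.1,  6.7])}
tray {'n': 2674, 'c': array([ 488.2, -204.2]), 's': array([308.5, 128.1]), 'long_deg': -86.0, 'z': array([26.4, 42.5, 47.8])}
('or2', (array([248., 216.]), {'n': 294, 'c': array([ 493.1, -200.8]), 's': array([85.7, 33.4]), 'long_deg': 2.9, 'z': array([41.4, 45.1, 48.9])}))
('or3', (array([286., 219.]), {'n': 303, 'c': array([482.6, -98. ]), 's': array([84.6, 33.8]), 'long_deg': 4.8, 'z': array([41.6, 45.2, 48.5])}))
('ye2', (array([208., 207.]), {'n': 388, 'c': array([ 482.7, -326.9]), 's': array([102.4,  68.6]), 'long_deg': 0.4, 'z': array([37.1, 44.3, 48.3])}))
```

Tray lies at (0.487,-0.206), inside the outline at (0.488,-0.207). Next is case3.

```bash
python3 -c "
from h import *
plan(.484,-.1005,.06,4)"
python3 -m crank '[[[1,-4.5,0],[0,0,0]],[[2,-4.5,0],[0,0,0]],[[2,-4.5,0],[0,0,0]],[[1,-4,0],[0,0,0]],[[0,-1,0],[0,0,0]]]' 4.8 40 | grep tcp
python3 -c "
from h import *
plan(.484,-.1005,.06,4)"
```

```text
t 7.20 tcp [0.5545 0.0814 0.1988] turn [-0.001 -0.002  0.003] shift_now [  8.33 -17.62  13.91] shift_after [  8.3  -17.66  13.88]
tcp_pos: [0.5055, -0.1159, 0.1994]
t 7.70 tcp [ 0.5055 -0.1159  0.1994] turn [-0.002 -0.002 -0.011] shift_now [ 2.03  1.69 13.94] shift_after [ 2.03  1.68 13.94]
```

```bash

python3 -m crank '[[[2,1.0,2],[0,0,0]],[[0.2,0,2],[0,0,0]],[[0,0,0],[0,0,0]],[[0,0,0],[0,0,0]]]' | grep -e tcp -e width
python3 - <<'E'
from h import *
p,w=cloud("wrist"); cv2.imwrite("pics/w3.png",p[...,::-1])
for k in cases(w,p).items(): print(k)
plan(.484,-.1005,.06,4)
E
```

```text
tcp_pos: [0.4857, -0.1005, 0.1595]
grip_width: 0.048
('or1', (array([278., 177.]), {'n': 2065, 'c': array([ 462.4, -101.8]), 's': array([42.2, 33.1]), 'long_deg': 4.6, 'z': array([40.9, 42.2, 43.3])}))
('or2', (array([161., 182.]), {'n': 1825, 'c': array([ 473.4, -203.3]), 's': array([41.6, 34.4]), 'long_deg': 3.7, 'z': array([37.6, 42. , 43.2])}))
('or3', (array([279., 241.]), {'n': 439, 'c': array([518.3, -96.9]), 's': array([33.4, 11.8]), 'long_deg': -86.2, 'z': array([40.9, 42.1, 43.3])}))
('or4', (array([166., 245.]), {'n': 366, 'c': array([ 531. , -200.3]), 's': array([34. , 11.9]), 'long_deg': -86.6, 'z': array([41.1, 42.2, 43.2])}))
('ye1', (array([ 61., 174.]), {'n': 1362, 'c': array([ 470. , -314.3]), 's': array([42.4, 36.2]), 'long_deg': 3.7, 'z': array([33.3, 41.8, 43.1])}))
('ye2', (array([ 70., 230.]), {'n': 296, 'c': array([ 527. , -309.5]), 's': array([34. , 11.4]), 'long_deg': -86.4, 'z': array([35.3, 42. , 43.1])}))
t 8.15 tcp [ 0.4864 -0.1004  0.16  ] turn [-0.     0.001 -0.001] shift_now [ 0.24  0.01 10.  ] shift_after [ 0.24  0.   10.  ]
```

View pics/w3.png

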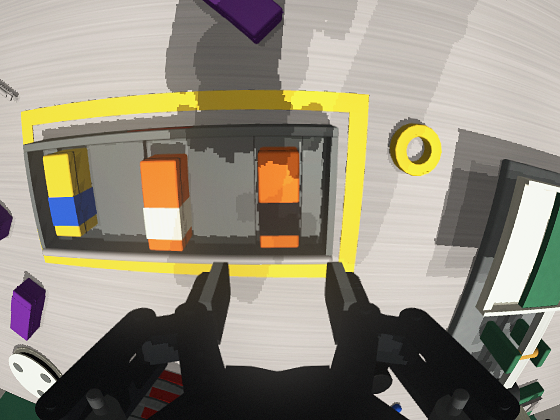

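The wrist view shows all three cases in the tray at (70,195), (163,205) and (278,200), with the fingers straddling case3's lane. Descending onto case3.

```bash

python3 -m crank '[[[0.2,0,4],[0,0,0]],[[0,0,4],[0,0,0]],[[0,0,3],[0,0,0]],[[0,0,1.5],[0,0,0]],[[0,0,1],[0,0,0]]]' | grep -e tcp -e width -e for
python3 -m crank '[[[0,0,0.8],[0,0,0]],[[0,0,0],[0,0,0]]]' | grep -e tcp -e width -e for
python3 -m crank '[[[0,0,0],[0,0,0]],[[0,0,0],[0,0,0]],[[0,0,0],[0,0,0]],[[0,0,0],[0,0,0]],[[0,0,0],[0,0,0]]]' 2.0 60 | grep -e tcp -e width -e for
```

```text
tcp_pos: [0.4843, -0.1001, 0.0237]
contact_force: [-0.7, -0.1, 0.9]
grip_width: 0.0477
gripper_force: 0.0
tcp_pos: [0.484, -0.1, 0.0162]
contact_force: [-0.3, -1.1, 0.7]
grip_width: 0.0482
gripper_force: 0.0
tcp_pos: [0.4844, -0.1001, 0.0173]
contact_force: [0.1, -0.3, 6.6]
grip_width: 0.0333
gripper_force: 60.7
```

```bash

python3 -m crank '[[[0,0,-2],[0,0,0]],[[0,0,-4],[0,0,0]],[[0,0,-5],[0,0,0]],[[0,0,-4],[0,0,0]],[[0,3,0],[0,0,0.035]]]' | grep -e tcp -e width 
python3 -m crank '[[[0,5,0],[0,0,0.035]],[[0,5,0],[0,0,0.035]],[[0,5,0],[0,0,0]],[[0,5,0],[0,0,0]],[[0,5,0],[0,0,0]]]' | grep -e tcp -e width -e for
python3 -m crank '[[[0,5,0],[0,0,0]],[[0,5,0],[0,0,0]],[[0,5,0],[0,0,0]],[[0,0,0],[0,0,0]],[[0,0,0],[0,0,0]]]' | grep -e tcp -e width -e for
cat >> h.py <<'E'
def pan(w,p):
    h,s,v=hsv(p); X,Y,Z=np.moveaxis(w,-1,0)
    g=(h>55)&(h<95)&(s>80)&(Z>.085)&(Z<.115)&(X<.6)
    n,l,st,c=cv2.connectedComponentsWithStats(g.astype(np.uint8))
    for i in range(1,n):
        if st[i,4]>150: print("flat",c[i].round(),rect(w,l==i))
E
python3 - <<'E'
from h import *
p,w=cloud("wrist"); cv2.imwrite("pics/w4.png",p[...,::-1]); pan(w,p)
plan(.502,.3315,.16,-2)
E
```

```text
tcp_pos: [0.4851, -0.0738, 0.1719]
grip_width: 0.0332
tcp_pos: [0.4843, 0.1818, 0.1665]
contact_force: [1.2, -0.6, -1.1]
grip_width: 0.0333
gripper_force: 60.1
tcp_pos: [0.4892, 0.331, 0.1658]
contact_force: [-0.3, -0.7, -1.4]
grip_width: 0.033
gripper_force: 60.2
flat [200. 226.] {'n': 8600, 'c': array([501.1, 279.3]), 's': array([115.7,  60.4]), 'long_deg': -2.3, 'z': array([ 99. , 100.1, 101.1])}
flat [ 84. 234.] {'n': 7702, 'c': array([497.6, 174.6]), 's': array([116. ,  62.4]), 'long_deg': -1.8, 'z': array([ 99.1, 100.1, 101.1])}
t 10.90 tcp [0.4898 0.329  0.1659] turn [-0.001 -0.001  0.   ] shift_now [-1.22  0.29  0.59] shift_after [-1.21  0.29  0.59]
```

View pics/w4.png

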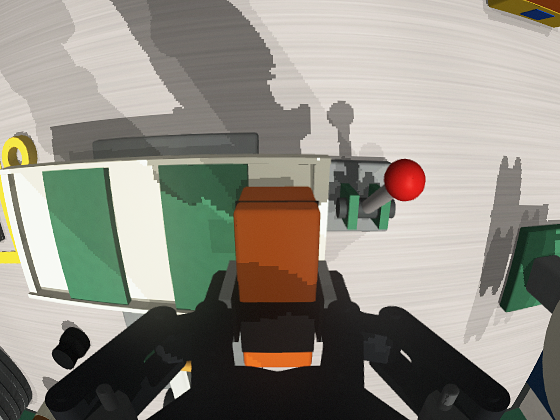

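The wrist view shows case3 held at (278,260) above the right-hand lane. The green flats are at (200,226) and (84,234), so the pan centre is (0.4994,0.227). The ball is clear at (405,180). Placing.

```bash

python3 -m crank '[[[-1.3,0.3,2],[0,0,0]],[[0,0,2],[0,0,0]],[[0,0,1],[0,0,0]],[[0,0,0.5],[0,0,0]],[[0,0,0],[0,0,0]]]' | grep -e tcp -e width -e for
python3 -m crank '[[[0,0,0.3],[0,0,0]],[[0,0,0],[0,0,0]],[[0,0,0],[0,0,0]]]' | grep -e tcp -e width -e for
python3 -m crank '[[[0,0,0],[0,0,0]],[[0,0,0],[0,0,0]],[[0,0,0],[0,0,0]],[[0,0,-2],[0,0,0]],[[0,0,-3],[0,0,0]]]' 4.8 | grep -e tcp -e width -e for
python3 -m crank '[[[0,0,-4],[0,0,0]],[[0,-5,0],[0,0,0]],[[0,-5,0],[0,0,0]],[[0,-5,0],[0,0,0]],[[0,0,0],[0,0,0]]]' | grep -e tcp
python3 - <<'E'
from h import *
for n in("top","wrist"):
    p,w=cloud(n);pan(w,p)
    for k in cases(w,p).items(): print(k)
plan(.4945,-.202,.16,4)
E
```

```text
tcp_pos: [0.5031, 0.3314, 0.1111]
contact_force: [0.1, -0.8, -1.2]
grip_width: 0.033
gripper_force: 60.3
tcp_pos: [0.5034, 0.3326, 0.1089]
contact_force: [0.6, -0.4, -1.6]
grip_width: 0.0328
gripper_force: 60.3
tcp_pos: [0.5021, 0.3316, 0.1572]
contact_force: [0.3, 0.3, 0.4]
grip_width: 0.0479
gripper_force: 0.0
tcp_pos: [0.4982, 0.1742, 0.1987]
('or1', (array([142., 202.]), {'n': 235, 'c': array([502.1, 329.3]), 's': array([78.9, 33.2]), 'long_deg': -0.7, 'z': array([122.2, 128.9, 135. ])}))
('or2', (array([305., 204.]), {'n': 225, 'c': array([ 492.8, -205.4]), 's': array([82.8, 32.5]), 'long_deg': 1.6, 'z': array([34.3, 42.1, 50. ])}))
('ye2', (array([337., 204.]), {'n': 233, 'c': array([ 489.2, -314.6]), 's': array([83.8, 34.8]), 'long_deg': 5.4, 'z': array([33.7, 42.3, 49.6])}))
flat [273. 204.] {'n': 10627, 'c': array([497.3, 174.6]), 's': array([116.7,  60.8]), 'long_deg': -2.1, 'z': array([ 98.6,  99.7, 100.8])}
flat [398. 204.] {'n': 9125, 'c': array([500.8, 279.4]), 's': array([116.8,  62.3]), 'long_deg': -1.9, 'z': array([ 98.4,  99.7, 100.7])}
('or1', (array([474., 194.]), {'n': 1849, 'c': array([482.6, 366.2]), 's': array([104.5,  42.6]), 'long_deg': 87.4, 'z': array([127.9, 129.5, 130.6])}))
('or3', (array([  4., 230.]), {'n': 88, 'c': array([ 529.7, -190.3]), 's': array([16.7, 13.2]), 'long_deg': -87.8, 'z': array([33.6, 41.5, 43. ])}))
('or6', (array([462., 261.]), {'n': 398, 'c': array([540.9, 339.4]), 's': array([53.5, 21.6]), 'long_deg': 67.8, 'z': array([128.2, 129.7, 130.8])}))
('ye1', (array([318., 339.]), {'n': 62, 'c': array([646.7, 214.6]), 's': array([31.6,  3.1]), 'long_deg': 87.5, 'z': array([80.2, 81.2, 82.2])}))
t 12.80 tcp [0.4983 0.1811 0.1988] turn [ 0.001  0.001 -0.108] shift_now [ -1.07 -38.3    3.86] shift_after [  3.05 -38.19   3.88]
```

```bash

python3 -m crank '[[[0,-4,0],[0,0,-0.036]],[[0,-5,0],[0,0,-0.036]],[[0,-5,0],[0,0,-0.036]],[[0.5,-5,0],[0,0,0]],[[0.5,-5,0],[0,0,0]]]' | grep -e tcp
python3 -m crank '[[[1,-5,0],[0,0,0]],[[0.5,-5,0.5],[0,0,0]],[[0,-4,3],[0,0,0]],[[0,0,0],[0,0,0]],[[0,0,0],[0,0,0]]]' | grep -e tcp
python3 - <<'E'
from h import *
p,w=cloud("wrist"); outline_tray(w,p)
for k in cases(w,p).items(): print(k)
plan(.4945,-.202,.0185,4)
E
```

```text
tcp_pos: [0.4966, -0.0576, 0.1986]
tcp_pos: [0.4917, -0.1963, 0.1625]
outline {'n': 12609, 'c': array([ 490.1, -207.3]), 's': array([380.8, 190.6]), 'long_deg': -86.9, 'z': array([-1.2, -0. ,  1.2])}
tray {'n': 14668, 'c': array([ 488.3, -205.4]), 's': array([309.5, 122.7]), 'long_deg': -85.7, 'z': array([27.1, 39.6, 43.3])}
('or1', (array([270., 181.]), {'n': 2023, 'c': array([ 473.7, -203.9]), 's': array([42. , 33.7]), 'long_deg': 3.2, 'z': array([40.6, 42.1, 43.4])}))
('or2', (array([270., 246.]), {'n': 394, 'c': array([ 533.8, -200.3]), 's': array([33.1, 15.9]), 'long_deg': -86.5, 'z': array([40.5, 42. , 43.1])}))
('ye3', (array([146., 170.]), {'n': 1820, 'c': array([ 469.8, -314.3]), 's': array([42.5, 34.6]), 'long_deg': 3.8, 'z': array([36. , 42. , 43.2])}))
('ye10', (array([153., 232.]), {'n': 386, 'c': array([ 527., -310.]), 's': array([33.7, 11.1]), 'long_deg': -84.9, 'z': array([37.7, 42.1, 43.2])}))
t 13.85 tcp [ 0.4923 -0.1953  0.1631] turn [ 0.001 -0.     0.005] shift_now [-0.18 -0.7  14.46] shift_after [-0.18 -0.69 14.46]
```

```bash

python3 -m crank '[[[-0.3,-0.7,4],[0,0,0]],[[0,0,4],[0,0,0]],[[0,0,3],[0,0,0]],[[0,0,1.5],[0,0,0]],[[0,0,1],[0,0,0]]]' | grep -e tcp
python3 -m crank '[[[0,0,0.9],[0,0,0]],[[0,0,0],[0,0,0]]]' | grep -e tcp -e width -e for
python3 -m crank '[[[0,0,0],[0,0,0]],[[0,0,0],[0,0,0]],[[0,0,0],[0,0,0]],[[0,0,0],[0,0,0]],[[0,0,0],[0,0,0]]]' 2.0 60 | grep -e tcp -e width -e for
python3 -m crank '[[[0,0,-2],[0,0,0]],[[0,0,-4],[0,0,0]],[[0,0,-5],[0,0,0]],[[0,0,-4],[0,0,0]],[[0,0,0],[0,0,0]]]' | grep -e tcp -e width
python3 -c "
from h import *
plan(.4994,.227,.165,-2)"
```

```text
tcp_pos: [0.4957, -0.2009, 0.0275]
tcp_pos: [0.4952, -0.2025, 0.0191]
contact_force: [-0.6, 0.3, -0.1]
grip_width: 0.0482
gripper_force: 0.0
tcp_pos: [0.4957, -0.2036, 0.0203]
contact_force: [0.1, -0.3, 7.2]
grip_width: 0.0329
gripper_force: 61.2
tcp_pos: [0.498, -0.205, 0.1748]
grip_width: 0.0329
t 15.55 tcp [ 0.498  -0.205   0.1748] turn [-0.002  0.01   0.108] shift_now [-3.26 43.07  0.9 ] shift_after [ 1.37 43.17  0.98]
```

```bash

python3 -m crank '[[[0,4,0],[0,0,0.036]],[[0,5,0],[0,0,0.036]],[[0,5,0],[0,0,0.036]],[[0,5,0],[0,0,0]],[[0,5,0],[0,0,0]]]' | grep -e tcp -e width
python3 -m crank '[[[0,5,0],[0,0,0]],[[0,5,0],[0,0,0]],[[0,5,0],[0,0,0]],[[0,4,0],[0,0,0]],[[0,0,0],[0,0,0]]]' | grep -e tcp -e width
python3 -m crank '[[[0,0,0],[0,0,0]],[[0,0,0],[0,0,0]]]' | grep -e tcp -e width
python3 -c "
from h import *
plan(.4994,.227,.11,-2)"
```

```text
tcp_pos: [0.4925, 0.0381, 0.1687]
grip_width: 0.0331
tcp_pos: [0.4985, 0.2336, 0.1684]
grip_width: 0.033
tcp_pos: [0.4997, 0.2244, 0.1687]
grip_width: 0.0331
t 16.75 tcp [0.4997 0.2244 0.1687] turn [-0.001 -0.001 -0.002] shift_now [0.04 0.26 5.87] shift_after [0.04 0.25 5.87]
```

```bash

python3 -m crank '[[[0,0.25,2],[0,0,0]],[[0,0,2],[0,0,0]],[[0,0,1],[0,0,0]],[[0,0,0.5],[0,0,0]],[[0,0,0],[0,0,0]]]' | grep -e tcp -e width -e for
python3 -m crank '[[[0,0,0.4],[0,0,0]],[[0,0,0],[0,0,0]],[[0,0,0],[0,0,0]]]' | grep -e tcp -e width -e for
python3 -m crank '[[[0,0,0],[0,0,0]],[[0,0,0],[0,0,0]],[[0,0,0],[0,0,0]],[[0,0,-2],[0,0,0]],[[0,0,-3],[0,0,0]]]' 4.8 | grep -e tcp -e width -e for
python3 -m crank '[[[0,0,-4],[0,0,0]],[[0,-5,0],[0,0,0]],[[0,-5,0],[0,0,0]],[[0,-5,0],[0,0,0]],[[0,0,0],[0,0,0]]]' | grep -e tcp
python3 - <<'E'
from h import *
for n in("top",):
    p,w=cloud(n);cv2.imwrite("pics/t5.png",p[...,::-1])
    for k in cases(w,p).items(): print(k)
plan(.4915,-.312,.16,4)
E
```

```text
tcp_pos: [0.5001, 0.2277, 0.114]
contact_force: [-0.1, -0.2, -0.9]
grip_width: 0.0332
gripper_force: 60.3
tcp_pos: [0.5004, 0.2288, 0.1107]
contact_force: [0.6, 0.9, -0.9]
grip_width: 0.0329
gripper_force: 60.3
tcp_pos: [0.499, 0.2281, 0.1595]
contact_force: [0.3, 0.9, 0.5]
grip_width: 0.0483
gripper_force: 0.0
tcp_pos: [0.4944, 0.071, 0.2007]
('or1', (array([142., 202.]), {'n': 237, 'c': array([501.1, 330.1]), 's': array([76.7, 32.5]), 'long_deg': -0.1, 'z': array([122.1, 129.2, 135.2])}))
('or2', (array([174., 202.]), {'n': 247, 'c': array([499.4, 227.1]), 's': array([82.9, 33.6]), 'long_deg': -2.9, 'z': array([121.1, 128.9, 136.3])}))
('ye2', (array([337., 205.]), {'n': 232, 'c': array([ 489.1, -314.8]), 's': array([83. , 33.6]), 'long_deg': 4.2, 'z': array([34.3, 41.8, 51.3])}))
t 18.60 tcp [0.4948 0.075  0.2008] turn [-0.     0.    -0.112] shift_now [ -1.28 -38.68   4.09] shift_after [  3.03 -38.58   4.08]
```

Case2 next.

```bash

python3 -m crank '[[[0,-4,0],[0,0,-0.038]],[[0,-5,0],[0,0,-0.038]],[[0,-5,0],[0,0,-0.036]],[[0.5,-5,0],[0,0,0]],[[0.5,-5,0],[0,0,0]]]' | grep -e tcp
python3 -m crank '[[[1,-5,0],[0,0,0]],[[0.5,-5,0.5],[0,0,0]],[[0,-4,3.5],[0,0,0]],[[0,0,0],[0,0,0]],[[0,0,0],[0,0,0]]]' | grep -e tcp
python3 - <<'E'
from h import *
p,w=cloud("wrist")
for k in cases(w,p).items(): print(k)
plan(.4915,-.312,.0185,4)
E
```

```text
tcp_pos: [0.4942, -0.1615, 0.2006]
tcp_pos: [0.4894, -0.2974, 0.1613]
('ye1', (array([258., 179.]), {'n': 2062, 'c': array([ 469.7, -315.1]), 's': array([42.2, 33.3]), 'long_deg': 4.5, 'z': array([40.6, 42.1, 43.2])}))
('ye3', (array([259., 243.]), {'n': 380, 'c': array([ 526.8, -310.3]), 's': array([32.9, 10.6]), 'long_deg': -87.5, 'z': array([41.1, 42.1, 43.1])}))
t 19.65 tcp [ 0.4902 -0.2965  0.1622] turn [ 0.001 -0.     0.009] shift_now [-1.000e-02 -1.570e+00  1.436e+01] shift_after [-0.02 -1.55 14.37]
```

```bash

python3 -m crank '[[[0,-1.7,4],[0,0,0.008]],[[0,0,4],[0,0,0]],[[0,0,3],[0,0,0]],[[0,0,1.5],[0,0,0]],[[0,0,1],[0,0,0]]]' | grep -e tcp
python3 -m crank '[[[0,0,0.9],[0,0,0]],[[0,0,0],[0,0,0]]]' | grep -e tcp -e width -e for
python3 -m crank '[[[0,0,0],[0,0,0]],[[0,0,0],[0,0,0]],[[0,0,0],[0,0,0]],[[0,0,0],[0,0,0]],[[0,0,0],[0,0,0]]]' 2.0 60 | grep -e tcp -e width -e for
python3 -m crank '[[[0,0,-2],[0,0,0]],[[0,0,-4],[0,0,0]],[[0,0,-5],[0,0,0]],[[0,0,-4],[0,0,0]],[[0,0,0],[0,0,0]]]' | grep -e tcp -e width
python3 -c "
from h import *
plan(.4957,.122,.165,-2)"
```

```text
tcp_pos: [0.4917, -0.3133, 0.0272]
tcp_pos: [0.4911, -0.3146, 0.0186]
contact_force: [-0.7, -0.4, -0.0]
grip_width: 0.048
gripper_force: 0.0
tcp_pos: [0.4915, -0.3152, 0.0197]
contact_force: [-0.6, 1.2, 6.7]
grip_width: 0.033
gripper_force: 60.9
tcp_pos: [0.4935, -0.3174, 0.1744]
grip_width: 0.0325
t 21.35 tcp [ 0.4935 -0.3174  0.1744] turn [-0.005  0.01   0.103] shift_now [-3.22 43.83  0.75] shift_after [ 1.31 43.92  0.94]
```

```bash

python3 -m crank '[[[0,4,0],[0,0,0.036]],[[0,5,0],[0,0,0.036]],[[0,5,0],[0,0,0.036]],[[0,5,0],[0,0,0]],[[0,5,0],[0,0,0]]]' | grep -e tcp -e width
python3 -m crank '[[[0,5,0],[0,0,0]],[[0,5,0],[0,0,0]],[[0,5,0],[0,0,0]],[[0,5,0],[0,0,0]],[[0,0,0],[0,0,0]]]' | grep -e tcp -e width
python3 -m crank '[[[0,0,0],[0,0,0]],[[0,0,0],[0,0,0]]]' | grep -e tcp -e width
python3 -c "
from h import *
plan(.4957,.122,.11,-2)"
```

```text
tcp_pos: [0.4893, -0.0733, 0.1679]
grip_width: 0.033
tcp_pos: [0.4972, 0.1332, 0.1678]
grip_width: 0.0332
tcp_pos: [0.4975, 0.1232, 0.1679]
grip_width: 0.033
t 22.55 tcp [0.4975 0.1232 0.1679] turn [-0.001 -0.001 -0.005] shift_now [ 0.17 -0.12  5.79] shift_after [ 0.17 -0.12  5.79]
```

```bash

python3 -m crank '[[[0.1,-0.1,2],[0,0,-0.005]],[[0,0,2],[0,0,0]],[[0,0,1],[0,0,0]],[[0,0,0.5],[0,0,0]],[[0,0,0],[0,0,0]]]' | grep -e tcp -e width -e for
python3 -m crank '[[[0,0,0.4],[0,0,0]],[[0,0,0],[0,0,0]],[[0,0,0],[0,0,0]]]' | grep -e tcp -e width -e for
python3 -m crank '[[[0,0,0],[0,0,0]],[[0,0,0],[0,0,0]],[[0,0,0],[0,0,0]],[[0,0,-2],[0,0,0]],[[0,0,-3],[0,0,0]]]' 4.8 | grep -e tcp -e width -e for
python3 -m crank '[[[0,0,-4],[0,0,0]],[[0,-5,0],[0,0,0]],[[0,-5,0],[0,0,0]],[[0,-5,0],[0,0,0]],[[0,0,0],[0,0,0]]]' | grep -e tcp
python3 - <<'E'
from h import *
p,w=cloud("top")
for k in cases(w,p).items(): print(k)
p,w=cloud("scene");cv2.imwrite("pics/s6.png",cv2.resize(p[180:300,330:530,::-1],(800,480)))
for k in cases(w,p).items(): print(k)
h,s,v=hsv(p)
print("ball",rect(w,((h<4)|(h>175))&(s>170)&(v>80)&(w[...,1]>.35)&(w[...,0]>.3)&(w[...,2]>.08)))
plan(.400,.408,.2,-2)
E
```

```text
tcp_pos: [0.4968, 0.1228, 0.1132]
contact_force: [0.6, 0.5, -0.7]
grip_width: 0.0327
gripper_force: 60.4
tcp_pos: [0.4972, 0.1238, 0.1098]
contact_force: [0.6, 0.0, -1.5]
grip_width: 0.0326
gripper_force: 60.4
tcp_pos: [0.4957, 0.1233, 0.1588]
contact_force: [-0.1, -0.4, -0.7]
grip_width: 0.048
gripper_force: 0.0
tcp_pos: [0.491, -0.0337, 0.2001]
('or1', (array([142., 202.]), {'n': 239, 'c': array([500.9, 329.8]), 's': array([77.1, 34.5]), 'long_deg': -0.3, 'z': array([121.4, 129. , 135.9])}))
('or2', (array([174., 202.]), {'n': 248, 'c': array([499.1, 226.2]), 's': array([82.7, 34. ]), 'long_deg': -3.1, 'z': array([122.1, 128.7, 136.4])}))
('ye2', (array([207., 202.]), {'n': 260, 'c': array([498.7, 120.3]), 's': array([87.5, 37.2]), 'long_deg': 2.2, 'z': array([120.1, 129.3, 136.2])}))
('or2', (array([416., 223.]), {'n': 377, 'c': array([498.3, 233. ]), 's': array([87.8, 39. ]), 'long_deg': -3.0, 'z': array([126.1, 132.3, 135. ])}))
('or3', (array([459., 230.]), {'n': 380, 'c': array([501.6, 333.7]), 's': array([86.3, 33.2]), 'long_deg': 0.3, 'z': array([129.2, 132.6, 135.4])}))
('ye5', (array([373., 219.]), {'n': 465, 'c': array([487.1, 127.1]), 's': array([107.,  37.]), 'long_deg': -2.1, 'z': array([101.4, 131.4, 135.2])}))
ball {'n': 60, 'c': array([453.9, 410.7]), 's': array([20.5, 18.1]), 'long_deg': -83.7, 'z': array([131.7, 137.5, 141.9])}
t 24.45 tcp [ 0.4918 -0.0273  0.1997] turn [ 0.     0.    -0.002] shift_now [ 1.079e+01  4.316e+01 -2.000e-02] shift_after [ 1.069e+01  4.319e+01 -3.000e-02]
```

View pics/s6.png

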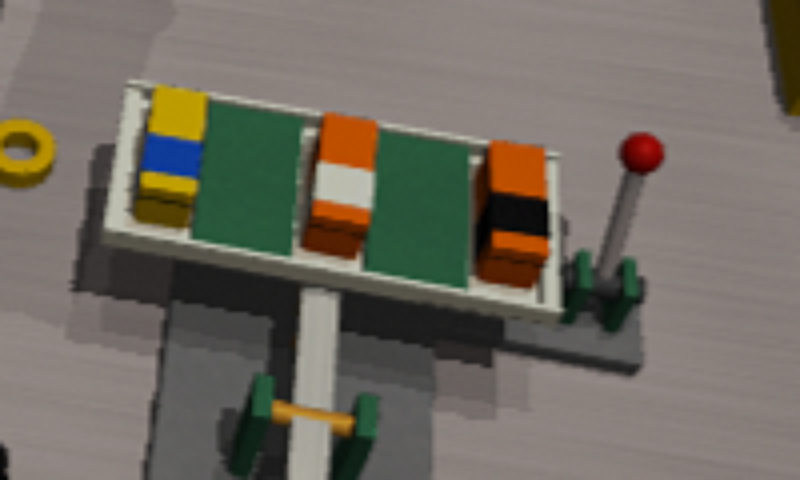

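All three cases lie flat in the pan's lanes, at (170,155), (345,185) and (515,215) in the crop, with the lever still arrested (ball at (641,152)). Going to the lever with closed fingers.

```bash

python3 -m crank '[[[1.1,4.3,0],[0,0,0]],[[1.1,4.3,0],[0,0,0]],[[1.1,4.3,0],[0,0,0]],[[1.1,4.3,0],[0,0,0]],[[1.1,4.3,0],[0,0,0]]]' 0 40 | grep -e tcp
python3 -m crank '[[[1.1,4.3,0],[0,0,0]],[[1.1,4.3,0],[0,0,0]],[[1.1,4.3,0],[0,0,0]],[[1.1,4.3,0],[0,0,0]],[[0.9,4.3,0],[0,0,0]]]' | grep -e tcp
python3 -m crank '[[[0,0,3],[0,0,0]],[[0,0,3],[0,0,0]],[[0,0,2],[0,0,0]],[[0,0,0.8],[0,0,0]],[[0,0,0],[0,0,0]]]' | grep -e tcp -e width -e for
python3 -c "
from h import *
plan(.4275,.408,.112,-2)"
```

```text
tcp_pos: [0.4428, 0.1942, 0.1996]
tcp_pos: [0.3959, 0.4108, 0.1993]
tcp_pos: [0.397, 0.4078, 0.1105]
contact_force: [-0.2, -0.1, -0.7]
grip_width: -0.0004
gripper_force: 0.0
t 25.95 tcp [0.397  0.4078 0.1105] turn [-0.001 -0.002  0.003] shift_now [-3.05  0.12 -0.16] shift_after [-3.05  0.13 -0.15]
```

```bash

python3 -m crank '[[[-1.2,0,0],[0,0,0]],[[-1,0,0],[0,0,0]],[[-0.8,0,0],[0,0,0]],[[-0.7,0,0],[0,0,0]],[[-0.7,0,0],[0,0,0]]]' | grep -e tcp -e ct_for
python3 -m crank '[[[-0.8,0,0],[0,0,0]],[[-0.8,0,0],[0,0,0]],[[-0.8,0,0],[0,0,0]],[[-0.8,0,0],[0,0,0]],[[-0.8,0,0],[0,0,0]]]' | grep -e tcp -e ct_for
python3 -m crank '[[[-0.8,0,0],[0,0,0]],[[-0.8,0,0],[0,0,0]],[[-0.8,0,0],[0,0,0]],[[-0.5,0,0],[0,0,0]],[[0,0,0],[0,0,0]]]' | grep -e tcp -e ct_for
```

```text
tcp_pos: [0.4385, 0.4081, 0.1126]
contact_force: [-15.3, 2.0, 11.3]
tcp_pos: [0.4806, 0.4063, 0.1126]
contact_force: [-9.2, 1.7, 6.6]
tcp_pos: [0.5079, 0.4048, 0.1103]
contact_force: [-8.6, 2.4, -3.8]
```

```bash

python3 -m crank '[[[-0.4,0,0],[0,0,0]],[[-0.4,0,0],[0,0,0]],[[0,0,0],[0,0,0]]]' | grep -e tcp -e ct_for
python3 -m crank '[[[-0.3,0,0],[0,0,0]],[[-0.3,0,0],[0,0,0]],[[0,0,0],[0,0,0]]]' | grep -e tcp -e ct_for
```

```text
tcp_pos: [0.5148, 0.4035, 0.1098]
contact_force: [-10.4, 1.5, -2.3]
tcp_pos: [0.5156, 0.4036, 0.1096]
contact_force: [-24.1, -2.0, 7.5]
```

Hard stop reached. I retreat upward while the beam settles.

```bash

python3 -m crank '[[[1,0,0],[0,0,0]],[[1,0,0],[0,0,0]],[[0,0,-4],[0,0,0]],[[0,0,-5],[0,0,0]],[[0,0,0],[0,0,0]]]' | grep -e tcp -e ct_for
python3 -m crank '[[[0,0,0],[0,0,0]],[[0,0,0],[0,0,0]],[[0,0,0],[0,0,0]],[[0,0,0],[0,0,0]],[[0,0,0],[0,0,0]]]' | grep -e tcp
python3 -m crank '[[[0,0,0],[0,0,0]],[[0,0,0],[0,0,0]],[[0,0,0],[0,0,0]],[[0,0,0],[0,0,0]],[[0,0,0],[0,0,0]]]' | grep -e tcp 
cat > look.py <<'E'
from h import *
import sys
p,w=cloud("scene");cv2.imwrite(f"pics/{sys.argv[1]}.png",cv2.resize(p[180:320,330:530,::-1],(800,560)))
h,s,v=hsv(p)
print("ball",rect(w,((h<4)|(h>175))&(s>170)&(v>80)&(w[...,1]>.35)&(w[...,0]>.3)&(w[...,2]>.08)))
X,Y,Z=np.moveaxis(w,-1,0)
g=(h>55)&(h<95)&(s>80)&(Z>.05)&(X<.56)&(X>.43)&(Y<.35)&(Y>.1)
a=np.c_[X[g],np.ones(g.sum())]; print("flat slope,z@.4994:",(lambda c:(c[0],c[0]*.4994+c[1]))(np.linalg.lstsq(a,Z[g],rcond=None)[0]))
for k in cases(w,p).items(): print(k)
E
python3 look.py s7a
python3 -m crank '[[[0,0,0],[0,0,0]],[[0,0,0],[0,0,0]],[[0,0,0],[0,0,0]],[[0,0,0],[0,0,0]],[[0,0,0],[0,0,0]]]' | grep -e tcp 
python3 look.py s7; python3 -c "
from h import *
plan(.60,.407,.2,-2)"
```

```text
tcp_pos: [0.5101, 0.4058, 0.2097]
contact_force: [0.6, 0.6, 0.1]
tcp_pos: [0.5052, 0.4033, 0.2006]
tcp_pos: [0.5054, 0.4036, 0.2015]
ball {'n': 55, 'c': array([541.7, 407.9]), 's': array([19.3, 17.8]), 'long_deg': 74.9, 'z': array([133.6, 138. , 141.7])}
flat slope,z@.4994: (np.float64(0.13355011083106894), np.float64(0.08492580231164115))
('or2', (array([414., 229.]), {'n': 443, 'c': array([495.9, 233.6]), 's': array([90.4, 39.7]), 'long_deg': -3.0, 'z': array([ 89. , 113. , 119.3])}))
('or3', (array([456., 235.]), {'n': 378, 'c': array([497.9, 338. ]), 's': array([87.9, 43.2]), 'long_deg': -0.1, 'z': array([ 95.6, 113.5, 119.6])}))
('ye5', (array([372., 222.]), {'n': 439, 'c': array([486.6, 127.4]), 's': array([105.5,  37.1]), 'long_deg': -2.4, 'z': array([ 88.1, 112.8, 119.7])}))
tcp_pos: [0.5054, 0.4036, 0.2014]
ball {'n': 56, 'c': array([541.7, 407.5]), 's': array([19.6, 17.1]), 'long_deg': -68.4, 'z': array([133.6, 138.7, 141.8])}
flat slope,z@.4994: (np.float64(0.1326113594872177), np.float64(0.0849445299669264))
('or2', (array([414., 229.]), {'n': 440, 'c': array([496.2, 233.7]), 's': array([89.9, 39.9]), 'long_deg': -3.0, 'z': array([ 88.2, 113. , 119.4])}))
('or3', (array([456., 235.]), {'n': 389, 'c': array([498.5, 338.5]), 's': array([89.6, 42.2]), 'long_deg': -1.4, 'z': array([ 93.5, 113.5, 119.1])}))
('ye5', (array([372., 222.]), {'n': 441, 'c': array([485.4, 127.5]), 's': array([105.2,  37.1]), 'long_deg': -2.3, 'z': array([ 86. , 112.7, 119.8])}))
t 30.15 tcp [0.5054 0.4036 0.2015] turn [ 0.    -0.     0.001] shift_now [-9.45  0.66  0.15] shift_after [-9.44  0.67  0.15]
```

View pics/s7.png

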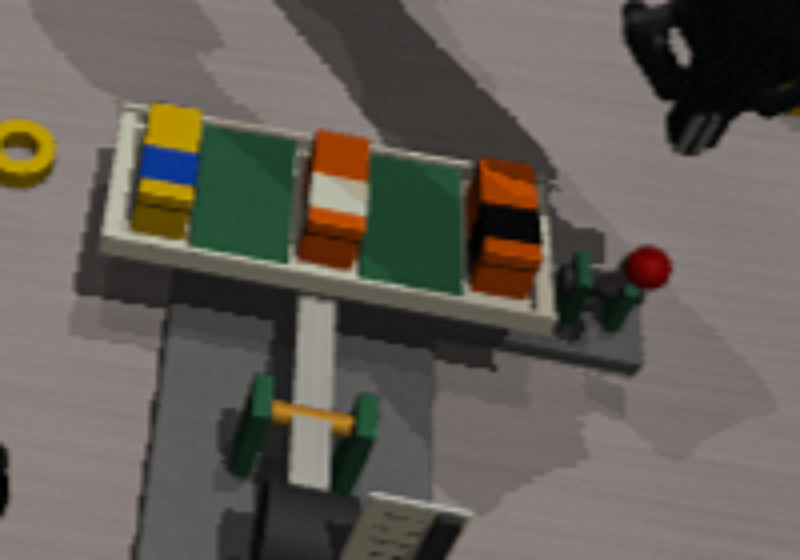

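The beam has sunk to about 0.13 rad and is unchanged between two views 0.5 s apart. The lever is fully over (ball at (647,267)) and the cases are undisturbed. Now I pull the lever back.

```bash

python3 -m crank '[[[-3,0.2,0],[0,0,0]],[[-3,0.2,0],[0,0,0]],[[-3.2,0,0],[0,0,0]],[[0,0,0],[0,0,0]],[[0,0,3],[0,0,0]]]' | grep -e tcp -e ct_for
python3 -m crank '[[[0,0,3],[0,0,0]],[[0,0,2],[0,0,0]],[[0,0,0.9],[0,0,0]],[[0,0,0],[0,0,0]]]' | grep -e tcp -e ct_for
python3 -m crank '[[[1,0,0],[0,0,0]],[[1,0,0],[0,0,0]],[[1,0,0],[0,0,0]],[[0.8,0,0],[0,0,0]],[[0.8,0,0],[0,0,0]]]' | grep -e tcp -e ct_for
python3 -m crank '[[[0.8,0,0],[0,0,0]],[[0.8,0,0],[0,0,0]],[[0.8,0,0],[0,0,0]],[[0.8,0,0],[0,0,0]],[[0.8,0,0],[0,0,0]]]' | grep -e tcp -e ct_for
python3 -m crank '[[[0.8,0,0],[0,0,0]],[[0.8,0,0],[0,0,0]],[[0.8,0,0],[0,0,0]],[[0.4,0,0],[0,0,0]],[[0,0,0],[0,0,0]]]' | grep -e tcp -e ct_for
```

```text
tcp_pos: [0.6008, 0.4054, 0.1753]
contact_force: [0.9, 0.5, 0.1]
tcp_pos: [0.5963, 0.4042, 0.1112]
contact_force: [-0.7, -0.4, 0.0]
tcp_pos: [0.5578, 0.4066, 0.1166]
contact_force: [16.6, -1.4, 10.4]
tcp_pos: [0.5177, 0.4079, 0.117]
contact_force: [10.3, -0.6, 8.0]
tcp_pos: [0.487, 0.4089, 0.1147]
contact_force: [8.0, 1.5, 0.8]
```

```bash

python3 -m crank '[[[0.5,0,0],[0,0,0]],[[0.5,0,0],[0,0,0]],[[0,0,0],[0,0,0]]]' | grep -e tcp -e ct_for
python3 -m crank '[[[0.4,0,0],[0,0,0]],[[0.3,0,0],[0,0,0]],[[0,0,0],[0,0,0]]]' | grep -e tcp -e ct_for
```

```text
tcp_pos: [0.4776, 0.4086, 0.1137]
contact_force: [11.2, 1.2, -7.4]
tcp_pos: [0.4741, 0.4083, 0.1139]
contact_force: [21.5, 2.5, -13.3]
```

```bash

python3 -m crank '[[[0.3,0,0],[0,0,0]],[[0,0,0],[0,0,0]]]' | grep -e tcp -e ct_for
python3 -m crank '[[[-1,0,0],[0,0,0]],[[-1.5,0,0],[0,0,0]],[[0,0,-4],[0,0,0]],[[0,0,-5],[0,0,0]],[[0,0,-2],[0,0,0]]]' | grep -e tcp -e ct_for
python3 -m crank '[[[0,0,0],[0,0,0]],[[0,0,0],[0,0,0]]]' 4.8 60 | grep -e tcp
python3 look.py s8
python3 - <<'E'
from h import *
p,w=cloud("top"); outline_tray(w,p)
for k in cases(w,p).items(): print(k)
p,w=cloud("wrist"); pan(w,p)
for k in cases(w,p).items(): print(k)
plan(.502,.3325,.165,-2)
E
```

```text
tcp_pos: [0.4739, 0.4082, 0.114]
contact_force: [28.5, 4.2, -19.6]
tcp_pos: [0.49, 0.4096, 0.2276]
contact_force: [0.6, 0.4, 0.0]
tcp_pos: [0.4881, 0.4083, 0.2226]
outline {'n': 1415, 'c': array([ 489.8, -209.4]), 's': array([379.7, 189.3]), 'long_deg': -87.1, 'z': array([-7.7,  0.3,  8.4])}
tray {'n': 607, 'c': array([ 487. , -208.6]), 's': array([309.5, 122.9]), 'long_deg': -86.1, 'z': array([29.2, 40. , 48.4])}
('or1', (array([143., 202.]), {'n': 248, 'c': array([502.5, 330. ]), 's': array([79. , 32.5]), 'long_deg': -0.9, 'z': array([122.5, 129. , 135.9])}))
('or2', (array([174., 202.]), {'n': 259, 'c': array([499. , 226.8]), 's': array([82.4, 33.5]), 'long_deg': -3.5, 'z': array([122.5, 129.3, 134.9])}))
('ye3', (array([207., 203.]), {'n': 256, 'c': array([498.7, 120.1]), 's': array([86.8, 36.6]), 'long_deg': 2.1, 'z': array([122. , 129.6, 136.9])}))
flat [138. 216.] {'n': 6114, 'c': array([501. , 279.1]), 's': array([116. ,  61.1]), 'long_deg': -2.5, 'z': array([ 98. ,  99.2, 100.4])}
flat [ 49. 213.] {'n': 3192, 'c': array([496.9, 171.7]), 's': array([119.2,  61.4]), 'long_deg'
[... 1710 characters left out ...]
                                                      ~~~~~~~~~~~~~^^^^^^^^^^^^^^^^^^
    return _quantile_unchecked(
        a, q, axis, out, overwrite_input, method, keepdims, weights)
    return _ureduce(a,
                    func=_quantile_ureduce_func,
    ...<5 lines>...
                    overwrite_input=overwrite_input,
                    method=method)
    r = func(a, **kwargs)
    result = _quantile(arr,
                       quantiles=q,
    ...<2 lines>...
                       out=out,
                       weights=wgt)
    slices_having_nans = np.isnan(arr[-1, ...])
                                  ~~~^^^^^^^^^
IndexError: index -1 is out of bounds for axis 0 with size 0
```

View pics/s8.png

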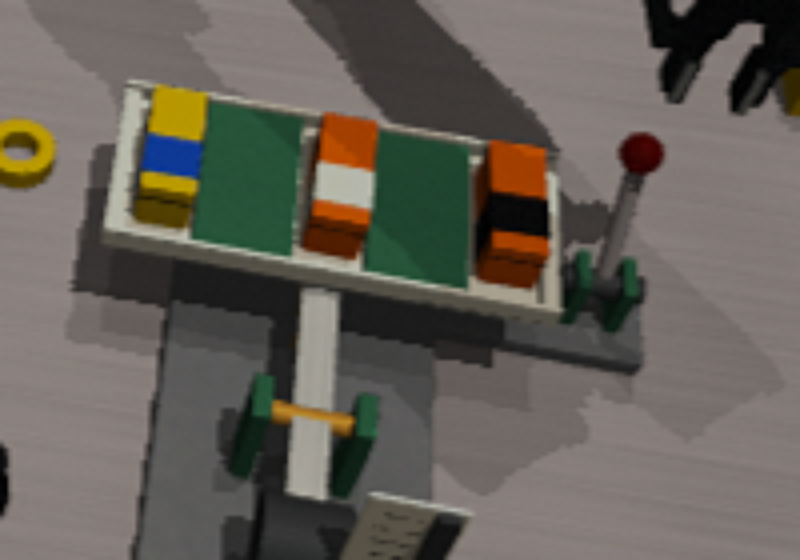

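Lever fully back (ball at (641,152), same as at the start), pan level, cases still in lanes. Returning case3.

```bash

python3 -m crank '[[[-0.9,-4,0],[0,0,0]],[[-0.9,-3.4,1],[0,0,0]],[[0,0,3],[0,0,0]],[[0,0,2],[0,0,0]],[[0,0,0],[0,0,0]]]' | grep -e tcp
python3 -c "
from h import *
plan(.503,.3325,.112,-2)"
```

```text
tcp_pos: [0.5016, 0.3318, 0.1586]
t 34.70 tcp [0.5016 0.3318 0.1586] turn [-0.005 -0.006  0.001] shift_now [-0.16  0.1   4.65] shift_after [-0.13  0.08  4.66]
```

```bash

python3 -m crank '[[[0,0,2],[0,0,0]],[[0,0,1.5],[0,0,0]],[[0,0,0.8],[0,0,0]],[[0,0,0],[0,0,0]]]' | grep -e tcp -e for
python3 -m crank '[[[0,0,0],[0,0,0]],[[0,0,0],[0,0,0]],[[0,0,0],[0,0,0]],[[0,0,0],[0,0,0]],[[0,0,0],[0,0,0]]]' 2.0 60 | grep -e tcp -e width -e for
python3 -m crank '[[[0,0,-1],[0,0,0]],[[0,0,-3],[0,0,0]],[[0,0,-3],[0,0,0]],[[0,-3,0],[0,0,-0.036]],[[0,-5,0],[0,0,-0.036]]]' | grep -e tcp -e width
python3 -m crank '[[[0,-5,0],[0,0,-0.033]],[[0,-5,0],[0,0,0]],[[0,-5,0],[0,0,0]],[[0.5,-5,0],[0,0,0]],[[0.5,-5,0],[0,0,0]]]' | grep -e tcp -e width
python3 -m crank '[[[0.5,-5,0],[0,0,0]],[[0.2,-3,0],[0,0,0]],[[0,0,0],[0,0,0]],[[0,0,0],[0,0,0]]]' | grep -e tcp -e width
python3 -c "
from h import *
plan(.482,-.1008,.0205,4)"
```

```text
tcp_pos: [0.5033, 0.3333, 0.1184]
contact_force: [-0.1, 0.8, -0.0]
gripper_force: 0.0
tcp_pos: [0.5043, 0.3338, 0.1201]
contact_force: [-1.1, -0.3, 3.3]
grip_width: 0.0318
gripper_force: 62.4
tcp_pos: [0.5032, 0.2571, 0.1909]
grip_width: 0.0323
tcp_pos: [0.5091, 0.002, 0.19]
grip_width: 0.0323
tcp_pos: [0.5079, -0.0765, 0.1897]
grip_width: 0.0321
t 37.00 tcp [ 0.5079 -0.0765  0.1897] turn [ 0.  0. -0.] shift_now [ 2.76 -2.25 16.92] shift_after [ 2.76 -2.24 16.92]
```

```bash

python3 -m crank '[[[2.7,-2.2,3],[0,0,0]],[[0,0,3],[0,0,0]],[[0,0,3],[0,0,0]],[[0,0,0],[0,0,0]],[[0,0,0],[0,0,0]]]' | grep -e tcp -e width
python3 -c "
from h import *
plan(.482,-.1008,.034,4)
p,w=cloud('wrist'); cv2.imwrite('pics/w9.png',p[...,::-1])"
```

```text
tcp_pos: [0.4829, -0.0987, 0.0998]
grip_width: 0.0319
t 37.50 tcp [ 0.4829 -0.0987  0.0998] turn [ 0.    -0.001  0.003] shift_now [ 0.1  -0.2   6.58] shift_after [ 0.11 -0.2   6.58]
```

View pics/w9.png

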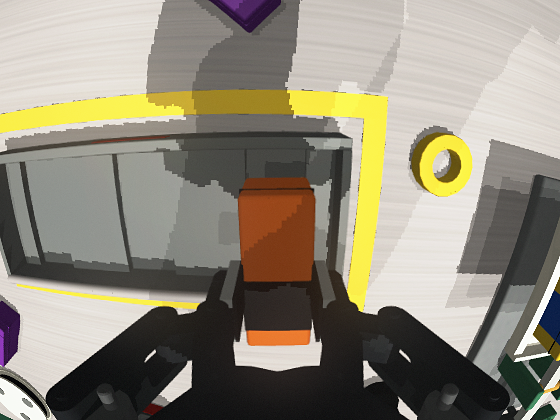

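The case hangs level at (277,260) over the tray's right-hand lane (lane edges at (246,160) and (308,160)). Lowering.

```bash

python3 -m crank '[[[0.1,-0.2,3],[0,0,0]],[[0,0,2],[0,0,0]],[[0,0,1],[0,0,0]],[[0,0,0.3],[0,0,0]],[[0,0,0],[0,0,0]]]' | grep -e tcp -e width -e for
python3 -m crank '[[[0,0,0.3],[0,0,0]],[[0,0,0],[0,0,0]],[[0,0,0],[0,0,0]]]' | grep -e tcp -e width -e for
```

```text
tcp_pos: [0.4826, -0.1019, 0.0372]
contact_force: [0.3, -0.3, -0.1]
grip_width: 0.0322
gripper_force: 61.7
tcp_pos: [0.4821, -0.102, 0.0339]
contact_force: [0.5, -0.3, -2.1]
grip_width: 0.0324
gripper_force: 61.8
```

```bash

python3 -m crank '[[[0,0,0.1],[0,0,0]],[[0,0,0],[0,0,0]],[[0,0,0],[0,0,0]],[[0,0,-2],[0,0,0]],[[0,0,-3],[0,0,0]]]' 4.8 | grep -e tcp -e width -e for
python3 -m crank '[[[0,0,-5],[0,0,0]],[[0,0,-5],[0,0,0]],[[0,3,0],[0,0,0.036]],[[0,5,0],[0,0,0.036]],[[0,5,0],[0,0,0.033]]]' | grep -e tcp
python3 -m crank '[[[0,5,0],[0,0,0]],[[0,5,0],[0,0,0]],[[0,5,0],[0,0,0]],[[0,4,0],[0,0,0]],[[0,0,0],[0,0,0]]]' | grep -e tcp
python3 - <<'E'
from h import *
p,w=cloud("top"); outline_tray(w,p)
for k in cases(w,p).items(): print(k)
p,w=cloud("wrist"); pan(w,p)
for k in cases(w,p).items(): print(k)
plan(.5004,.2285,.112,-2)
E
```

```text
tcp_pos: [0.4805, -0.1019, 0.0819]
contact_force: [0.2, 0.1, 0.1]
grip_width: 0.0478
gripper_force: 0.0
tcp_pos: [0.4779, 0.0287, 0.1833]
tcp_pos: [0.4835, 0.2249, 0.1825]
outline {'n': 1426, 'c': array([ 489.6, -209.6]), 's': array([380.5, 188.8]), 'long_deg': -87.1, 'z': array([-7.6,  0.5,  7.9])}
tray {'n': 606, 'c': array([ 486.9, -208.3]), 's': array([308.9, 123.3]), 'long_deg': -86.1, 'z': array([29.1, 39.9, 48.4])}
('or2', (array([276., 209.]), {'n': 225, 'c': array([ 478.7, -104.3]), 's': array([83.3, 33.1]), 'long_deg': 5.9, 'z': array([34.6, 42.7, 50.7])}))
('ye2', (array([207., 202.]), {'n': 260, 'c': array([499.1, 120.3]), 's': array([88.5, 37.7]), 'long_deg': 2.8, 'z': array([122.4, 130. , 136.8])}))
flat [220. 223.] {'n': 9194, 'c': array([497. , 174.6]), 's': array([115.6,  61. ]), 'long_deg': -2.0, 'z': array([ 98.3,  99.4, 100.5])}
flat [355. 222.] {'n': 9030, 'c': array([500.4, 279.5]), 's': array([116.8,  61.5]), 'long_deg': -1.9, 'z': array([ 98.3,  99.4, 100.5])}
('or1', (array([  8., 188.]), {'n': 608, 'c': array([ 460. , -102.4]), 's': array([42.5, 33.8]), 'lon
[... 368 characters left out ...]
300.]), {'n': 512, 'c': array([535.2, 226.5]), 's': array([33.2, 10.9]), 'long_deg': 87.2, 'z': array([128.5, 129.7, 130.6])}))
('ye2', (array([145., 219.]), {'n': 3748, 'c': array([475.8, 124.9]), 's': array([42.9, 34.5]), 'long_deg': -2.2, 'z': array([100. , 128.8, 130.2])}))
('ye3', (array([156., 294.]), {'n': 563, 'c': array([532.7, 123.3]), 's': array([33.6, 12.1]), 'long_deg': 89.8, 'z': array([102.8, 129.4, 130.6])}))
('ye4', (array([281., 362.]), {'n': 128, 'c': array([647.2, 220.9]), 's': array([44.2,  5.2]), 'long_deg': 89.8, 'z': array([80.1, 81.2, 82. ])}))
t 39.95 tcp [0.484  0.2183 0.1822] turn [-0.001 -0.     0.003] shift_now [-1.6   1.07  7.02] shift_after [-1.6   1.07  7.02]
```

```bash

python3 -m crank '[[[-1.6,1,2],[0,0,0]],[[0,0,2],[0,0,0]],[[0,0,1.5],[0,0,0]],[[0,0,1],[0,0,0]],[[0,0,0.5],[0,0,0]]]' | grep -e tcp -e for
python3 -m crank '[[[0,0,0],[0,0,0]],[[0,0,0],[0,0,0]]]' | grep -e tcp
python3 -m crank '[[[0,0,0],[0,0,0]],[[0,0,0],[0,0,0]],[[0,0,0],[0,0,0]],[[0,0,0],[0,0,0]],[[0,0,0],[0,0,0]]]' 2.0 60 | grep -e tcp -e width -e for
python3 -m crank '[[[0,0,-1],[0,0,0]],[[0,0,-3],[0,0,0]],[[0,0,-3],[0,0,0]],[[0,-3,0],[0,0,-0.036]],[[0,-5,0],[0,0,-0.036]]]' | grep -e tcp -e width
python3 -m crank '[[[0,-5,0],[0,0,-0.033]],[[0,-5,0],[0,0,0]],[[0,-5,0],[0,0,0]],[[0.5,-5,0],[0,0,0]],[[0.5,-5,0],[0,0,0]]]' | grep -e tcp -e width
python3 -m crank '[[[0.5,-5,0],[0,0,0]],[[0.2,-3,0],[0,0,0]],[[0,0,0],[0,0,0]],[[0,0,0],[0,0,0]]]' | grep -e tcp -e width
python3 -c "
from h import *
plan(.488,-.2055,.1,4)"
```

```text
tcp_pos: [0.5005, 0.2255, 0.1118]
contact_force: [-0.3, 0.1, 0.4]
gripper_force: 0.0
tcp_pos: [0.5011, 0.227, 0.1131]
tcp_pos: [0.5011, 0.2275, 0.1132]
contact_force: [-1.6, -1.5, 6.2]
grip_width: 0.0328
gripper_force: 60.9
tcp_pos: [0.5002, 0.1503, 0.1838]
grip_width: 0.0327
tcp_pos: [0.5055, -0.1044, 0.1829]
grip_width: 0.0327
tcp_pos: [0.5042, -0.1829, 0.1825]
grip_width: 0.0328
t 42.55 tcp [ 0.5042 -0.1829  0.1825] turn [ 0. -0. -0.] shift_now [ 1.77 -2.15  8.25] shift_after [ 1.78 -2.14  8.25]
```

```bash

python3 -m crank '[[[1.7,-2.1,3],[0,0,0]],[[0,0,3],[0,0,0]],[[0,0,2.2],[0,0,0]],[[0,0,0],[0,0,0]],[[0,0,0],[0,0,0]]]' | grep -e tcp -e width
python3 -c "
from h import *
plan(.488,-.2055,.0265,4)"
python3 -m crank '[[[0,0,3],[0,0,0]],[[0,0,2],[0,0,0]],[[0,0,1.4],[0,0,0]],[[0,0,0.5],[0,0,0]],[[0,0,0],[0,0,0]]]' | grep -e tcp -e width -e for
```

```text
tcp_pos: [0.4896, -0.2033, 0.1007]
grip_width: 0.0326
t 43.05 tcp [ 0.4896 -0.2033  0.1007] turn [ 0.001 -0.001  0.003] shift_now [ 0.17 -0.21  7.42] shift_after [ 0.17 -0.21  7.42]
tcp_pos: [0.4896, -0.2045, 0.0318]
contact_force: [1.1, 0.1, -0.2]
grip_width: 0.0324
gripper_force: 60.1
```

```bash

python3 -m crank '[[[0,0,0.3],[0,0,0]],[[0,0,0.1],[0,0,0]],[[0,0,0],[0,0,0]]]' | grep -e tcp -e width -e for
python3 -m crank '[[[0,0,0],[0,0,0]],[[0,0,0],[0,0,0]],[[0,0,0],[0,0,0]],[[0,0,-2],[0,0,0]],[[0,0,-3],[0,0,0]]]' 4.8 | grep -e tcp -e width -e for
python3 -m crank '[[[0,0,-5],[0,0,0]],[[0,0,-5],[0,0,0]],[[0,3,0],[0,0,0.036]],[[0,5,0],[0,0,0.036]],[[0,5,0],[0,0,0.033]]]' | grep -e tcp
python3 -m crank '[[[0,5,0],[0,0,0]],[[0,5,0],[0,0,0]],[[0,5,0],[0,0,0]],[[0,4,0],[0,0,0]],[[0,0,0],[0,0,0]]]' | grep -e tcp
python3 - <<'E'
from h import *
p,w=cloud("top")
for k in cases(w,p).items(): print(k)
p,w=cloud("wrist")
for k in cases(w,p).items(): print(k)
plan(.4970,.1235,.112,-2)
E
```

```text
tcp_pos: [0.4895, -0.2047, 0.0279]
contact_force: [0.6, -0.2, -0.6]
grip_width: 0.0326
gripper_force: 60.1
tcp_pos: [0.4879, -0.2043, 0.0768]
contact_force: [0.3, -0.4, -0.1]
grip_width: 0.0485
gripper_force: 0.0
tcp_pos: [0.4852, -0.074, 0.1782]
tcp_pos: [0.4916, 0.122, 0.1776]
('or1', (array([306., 206.]), {'n': 219, 'c': array([ 487.2, -206.3]), 's': array([81.7, 32.5]), 'long_deg': 4.4, 'z': array([34.7, 42.3, 50.7])}))
('or2', (array([276., 209.]), {'n': 215, 'c': array([ 479.1, -104.6]), 's': array([82.7, 32.9]), 'long_deg': 4.8, 'z': array([35.2, 42.4, 48.5])}))
('or1', (array([ 62., 175.]), {'n': 1139, 'c': array([ 459.9, -103.6]), 's': array([42.3, 36. ]), 'long_deg': 5.1, 'z': array([35.4, 41.9, 43.1])}))
('or2', (array([  7., 189.]), {'n': 540, 'c': array([ 467.2, -200.8]), 's': array([42.2, 27.1]), 'long_deg': 1.5, 'z': array([32.6, 41.5, 43. ])}))
('or3', (array([ 76., 227.]), {'n': 278, 'c': array([516. , -98.1]), 's': array([34.2, 11.9]), 'long_deg': -84.9, 'z': array([36.2, 41.9, 43. ])}))
('or4', (array([ 13., 234.]), {'n': 179, 'c': array([ 524.7, -202.3]), 's': array([34.7, 11.4]), 'long_deg': -86.9, 'z': array([34.9, 42. , 43.1])}))
('ye1', (array([286., 207.]), {'n': 3945, 'c': array([481.5, 126. ]), 's': array([53.7, 37.2]), 'long_deg': -2.1, 'z': array([107.2, 129.4, 130.5])}))
('ye5', (array([285., 292.]), {'n': 605, 'c': array([532.7, 122.5]), 's': array([33.4, 11.6]), 'long_deg': 86.8, 'z': array([128.7, 129.7, 130.7])}))
t 45.45 tcp [0.4916 0.1158 0.1774] turn [-0.    -0.     0.003] shift_now [-0.52  0.79  6.54] shift_after [-0.52  0.79  6.54]
```

```bash

python3 -m crank '[[[-0.5,0.8,2],[0,0,0]],[[0,0,2],[0,0,0]],[[0,0,1.5],[0,0,0]],[[0,0,0.7],[0,0,0]],[[0,0,0.3],[0,0,0]]]' | grep -e tcp -e for
python3 -m crank '[[[0,0,0],[0,0,0]],[[0,0,0],[0,0,0]]]' | grep -e tcp
python3 -m crank '[[[0,0,0],[0,0,0]],[[0,0,0],[0,0,0]],[[0,0,0],[0,0,0]],[[0,0,0],[0,0,0]],[[0,0,0],[0,0,0]]]' 2.0 60 | grep -e tcp -e width -e for
python3 -m crank '[[[0,0,-1],[0,0,0]],[[0,0,-3],[0,0,0]],[[0,0,-3],[0,0,0]],[[0,-3,0],[0,0,-0.036]],[[0,-5,0],[0,0,-0.036]]]' | grep -e tcp -e width
python3 -m crank '[[[0,-5,0],[0,0,-0.033]],[[0,-5,0],[0,0,0]],[[0,-5,0],[0,0,0]],[[0.5,-5,0],[0,0,0]],[[0.5,-5,0],[0,0,0]]]' | grep -e tcp -e width
python3 -m crank '[[[0.5,-5,0],[0,0,0]],[[0.2,-3,0],[0,0,0]],[[0,0,0],[0,0,0]],[[0,0,0],[0,0,0]]]' | grep -e tcp -e width
python3 -c "
from h import *
plan(.494,-.3105,.1,4)"
```

```text
tcp_pos: [0.4968, 0.1213, 0.112]
contact_force: [-0.0, -0.6, 0.3]
gripper_force: 0.0
tcp_pos: [0.4976, 0.1227, 0.1132]
tcp_pos: [0.4974, 0.1231, 0.113]
contact_force: [-1.6, -0.5, 6.4]
grip_width: 0.0329
gripper_force: 61.3
tcp_pos: [0.4969, 0.0458, 0.1838]
grip_width: 0.0325
tcp_pos: [0.5018, -0.2084, 0.1828]
grip_width: 0.0326
tcp_pos: [0.5005, -0.287, 0.1824]
grip_width: 0.0329
t 48.05 tcp [ 0.5005 -0.287   0.1824] turn [ 0.001 -0.001 -0.   ] shift_now [ 0.81 -2.31  8.24] shift_after [ 0.81 -2.3   8.24]
```

```bash

python3 -m crank '[[[0.8,-2.3,3],[0,0,0]],[[0,0,3],[0,0,0]],[[0,0,2.2],[0,0,0]],[[0,0,0],[0,0,0]],[[0,0,0],[0,0,0]]]' | grep -e tcp -e width
python3 -m crank '[[[0,0,3],[0,0,0]],[[0,0,2],[0,0,0]],[[0,0,1.4],[0,0,0]],[[0,0,0.5],[0,0,0]],[[0,0,0],[0,0,0]]]' | grep -e tcp -e width -e for
python3 -m crank '[[[0,0,0.3],[0,0,0]],[[0,0,0.1],[0,0,0]],[[0,0,0],[0,0,0]]]' | grep -e tcp -e width -e for
```

```text
tcp_pos: [0.4952, -0.3088, 0.1008]
grip_width: 0.0327
tcp_pos: [0.4951, -0.3102, 0.0318]
contact_force: [0.2, 0.1, -1.9]
grip_width: 0.0326
gripper_force: 60.4
tcp_pos: [0.495, -0.3104, 0.0279]
contact_force: [-0.3, -0.4, -2.5]
grip_width: 0.0324
gripper_force: 60.4
```

```bash

python3 -m crank '[[[0,0,0.1],[0,0,0]],[[0,0,0],[0,0,0]],[[0,0,0],[0,0,0]],[[0,0,-2],[0,0,0]],[[0,0,-3],[0,0,0]]]' 4.8 | grep -e tcp -e width -e for
python3 -m crank '[[[0,0,-5],[0,0,0]],[[0,0,-5],[0,0,0]],[[0,3,0],[0,0,0]],[[0,5,0],[0,0,0]],[[0,5,0],[0,0,0]]]' | grep -e tcp
python3 -m crank '[[[0,5,0],[0,0,0]],[[0,5,0],[0,0,0]],[[0,5,0],[0,0,0]],[[0,4,0],[0,0,0]],[[0,0,0],[0,0,0]]]' | grep -e tcp
python3 - <<'E'
from h import *
for n in("top","scene"):
    p,w=cloud(n); outline_tray(w,p)
    for k in cases(w,p).items(): print(k)
h,s,v=hsv(p)
print("ball",rect(w,((h<6)|(h>172))&(s>150)&(v>50)&(w[...,1]>.35)&(w[...,1]<.5)&(w[...,0]>.4)&(w[...,2]>.08)))
cv2.imwrite("pics/end.png",cv2.resize(p[140:350,130:530,::-1],(800,420)))
E
```

```text
tcp_pos: [0.4935, -0.3095, 0.0756]
contact_force: [0.4, 0.1, 1.1]
grip_width: 0.0481
gripper_force: 0.0
tcp_pos: [0.4853, -0.1798, 0.1771]
tcp_pos: [0.4716, 0.015, 0.1766]
outline {'n': 1258, 'c': array([ 489.8, -209.9]), 's': array([380.6, 189.1]), 'long_deg': -87.1, 'z': array([-7.5,  0.5,  8.3])}
tray {'n': 253, 'c': array([ 485.9, -207.1]), 's': array([83.8, 35. ]), 'long_deg': 2.6, 'z': array([32.9, 42. , 49. ])}
('or1', (array([306., 206.]), {'n': 223, 'c': array([ 487. , -206.7]), 's': array([82.1, 32.5]), 'long_deg': 3.9, 'z': array([34.6, 42.4, 49.8])}))
('or2', (array([276., 209.]), {'n': 216, 'c': array([ 479.1, -104.7]), 's': array([82.4, 32.5]), 'long_deg': 5.1, 'z': array([34.9, 42.6, 50.3])}))
('ye2', (array([336., 204.]), {'n': 232, 'c': array([ 491.7, -312.2]), 's': array([82.8, 35. ]), 'long_deg': 5.7, 'z': array([34.9, 42.1, 49.1])}))
outline {'n': 1388, 'c': array([ 486.6, -205.2]), 's': array([380.6, 198.9]), 'long_deg': -87.3, 'z': array([-0.4,  2.9,  6.2])}
tray {'n': 2699, 'c': array([ 487.4, -204.7]), 's': array([309.3, 128.2]), 'long_deg': -86.0, 'z': array([26.5, 42.4, 47.8])}
('or2', (array([248., 214.]), {'n': 282, 'c': array([ 485.9, -202.7]), 's': array([86.8, 32.9]), 'long_deg': 3.7, 'z': array([41.4, 45.3, 48.6])}))
('or3', (array([285., 218.]), {'n': 293, 'c': array([ 478.9, -100.6]), 's': array([84.7, 33.1]), 'long_deg': 5.4, 'z': array([41.8, 45.3, 48.3])}))
('ye2', (array([209., 207.]), {'n': 398, 'c': array([ 485.1, -324.5]), 's': array([104.,  69.]), 'long_deg': 3.4, 'z': array([36.2, 44. , 48.4])}))
ball {'n': 76, 'c': array([454.9, 409. ]), 's': array([21.7, 21.5]), 'long_deg': 19.0, 'z': array([129. , 136.8, 142.2])}
```

View pics/end.png

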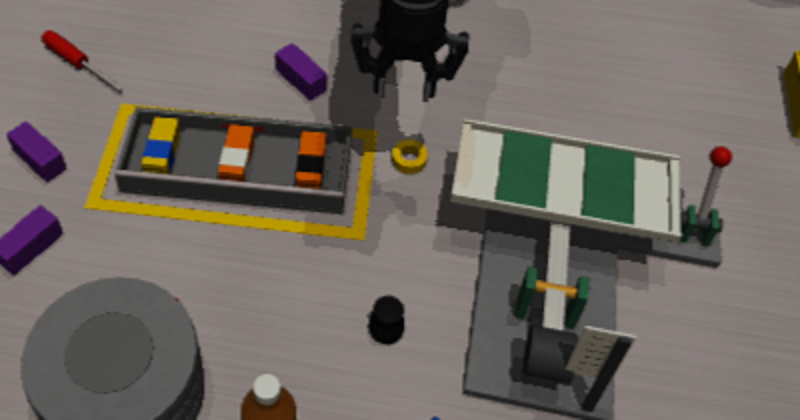

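All three cases lie flat in the tray at (160,145), (237,150) and (311,157). The tray is inside the outline, the lever is arrested (ball at (720,156)), and the core (409,155) and loupe (386,318) are untouched. Handing in.

```bash
python3 -m crank '[[[0,0,0],[0,0,0]],[[0,0,0],[0,0,0]]]' | grep clock; python3 -c "
from bench import r
print(r.hand_in())"
```

```text
clock: 51.15
the job is handed in; nothing more can be done
None
```

The job is done and handed in at about 51 s: the tray is inside the outline, all three cases were weighed together and lie flat back in its lanes, the lever is arrested, and the core and loupe are where they were.

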